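# Load the glaze-tile carrier, lock its keeper and set the shelf wheel

## Task

Get the tile carrier ready for the kiln: slide its blue keeper bar fully back, lay every glaze test tile that is on the table on a dark pad of its own, right way up, centred and square on it between the combs, then slide the keeper bar fully home over the tile ends, and only then turn its knurled thumbscrew clockwise until it seats, stopping as soon as it resists without over-tightening it. Roll the white shelf wheel by its ridges until the face with four pips is uppermost (at any point in the job), and leave the terracotta pots and the jar alone.

Things in the scene. Friction and masses are not known exactly. Their poses are not given: they have to be found in the camera images.
- carrier: the tile carrier, a fixed aluminium plate 190 x 310 x 8 mm; origin: underside, in the middle between the two sides of the middle pad and 15 mm beyond that pad's centre; x points away from the robot across the plate (short side), y along it to the left, z up. Its yaw differs from start to start. The plate reaches from x = -105 to +85 mm, y = -149 to +161 mm in this frame
- pad_1 (a point): the right pad of the carrier: a dark rectangle 79 x 44 mm, flush with the plate's top, long along carrier x; this point: its centre, on the plate's top (8 mm over the table). Pads are 72 mm apart along carrier y. Steel combs 4 mm high stand round both short ends of each pad: they leave a tile about 4 mm of play at each end and 6 mm at each side, and reach at most 13 mm along a tile's sides from its ends, so its middle is free for fingers
- pad_2 (a point): the middle pad of the carrier: a dark rectangle 79 x 44 mm, flush with the plate's top, long along carrier x; this point: its centre, on the plate's top (8 mm over the table). Pads are 72 mm apart along carrier y. Steel combs 4 mm high stand round both short ends of each pad: they leave a tile about 4 mm of play at each end and 6 mm at each side, and reach at most 13 mm along a tile's sides from its ends, so its middle is free for fingers
- pad_3 (a point): the left pad of the carrier: a dark rectangle 79 x 44 mm, flush with the plate's top, long along carrier x; this point: its centre, on the plate's top (8 mm over the table). Pads are 72 mm apart along carrier y. Steel combs 4 mm high stand round both short ends of each pad: they leave a tile about 4 mm of play at each end and 6 mm at each side, and reach at most 13 mm along a tile's sides from its ends, so its middle is free for fingers
- tile_1: loose glazed test tile, blue glaze with a bare white end, 75 x 40 x 9 mm, 50 g; origin: centre of its underside; x along its 75 mm length, z up. May be absent
- tile_2: loose glazed test tile, rust-brown glaze with a bare white end, 75 x 40 x 9 mm, 50 g; origin: centre of its underside; x along its 75 mm length, z up. May be absent
- tile_3: loose glazed test tile, cream glaze with a bare white end, 75 x 40 x 9 mm, 50 g; origin: centre of its underside; x along its 75 mm length, z up. May be absent
- tile_4: loose glazed test tile, dark green glaze with a bare white end, 75 x 40 x 9 mm, 50 g; origin: centre of its underside; x along its 75 mm length, z up. May be absent
- keeper_tab (a point): top centre of the orange tab (14 mm along carrier x, 40 mm along y, 32 mm tall, from 28.5 to 60.5 mm over the table) in the middle of the blue keeper bar. The bar is 24 mm wide (x) and 284 mm long (y), its underside 22.5 mm over the table, so it passes about 5 mm over tiles lying on the plate; its ends run on two rails beside the pads, each rail 25 mm or more from the nearest pad
- keeper (a joint): travel of the keeper bar, m: it starts more or less home; 0 fully back, open (tab at carrier x = +50 mm, tiles uncovered), 0.038 fully home (tab at x = +12 mm, bar over the far ends of the tiles); it slides towards carrier -x with 1.5 N of friction and stays where it is left
- screw_top (a point): centre of the top of the brass knurled thumbscrew head, 57 mm over the table; the head is 32 mm across, 22 mm tall and turns about a vertical axis; it stands on the right rail at carrier x = +31, y = -130 mm and does not rise or sink as it turns
- screw (a joint): turn of the thumbscrew's spindle, rad, growing clockwise seen from above; 4.80 is the seat, where it stops dead. Until then it turns with 0.04 N m of friction. 0 is loose
- screw_strain (a joint): how far the head has been wound up elastically against the spindle, rad, clockwise positive (0.6 N m per rad): about 0.07 while turning freely, rising only once the spindle is on its seat, or against friction; springs back to 0 when let go. Above 0.6 rad (0.36 N m) the screw counts as over-tightened
- wheel_axle (a point): middle of the shelf wheel's axle, 40 mm over the table, axle along carrier y. The white wheel is 24 mm wide with six flat faces 24 mm from the axle, bearing 0, 1, 2, 3, 4, 5 blue pips in turn, and six black ridges 4 mm thick between them that stand out to 36 mm from the axle; its grey housing (84 mm along x, 38 mm along y) reaches 56 mm over the table, so only the upper ridges stand clear
- wheel (a joint): angle of the shelf wheel, rad: n x 1.047 puts the face with n pips uppermost (4 pips: 4.19) and a ridge then stands 0.52 rad before and behind the vertical; grows as its top is pushed towards carrier +x, away from the robot. 0.05 N m of friction, no clicks: it stays where it is left. End stops at -0.45 and 5.7
- small_pot: small terracotta pot, 91 mm across, 76 mm tall, bystander; origin: centre of its underside
- oxide_jar: white jar with a red cap, 45 mm across, 106 mm tall, bystander; origin: centre of its underside
Mind the look-alikes: they are no part of the job. What is shaped like the tile_2 but purple is not meant. What is shaped like the tile_3 but red is not meant.

How it is judged:
By the outcome, as a careful person would: the job done as asked, in the order asked, and still so for the second after the job is handed in, with the robot touching nothing.
Of tile_1, tile_2, tile_3, tile_4 only 2 to 3 are there at a start; the rules pass over those that are not, and their reading is None.
At some moment in a run one of tile_1, tile_2, tile_3, tile_4 may be knocked a few centimetres aside while the robot is not near it.
Once in a run the grip may slacken for a moment while it holds something.
It also fails if it takes over 208 s, if anything falls off the work surface, if the arm or the gripper's body presses on something with over 40 N, if the wrist force passes 120 N, or if a joint passes its speed limit or range.

## Robot

A 7-joint arm with a two-finger parallel gripper is mounted at the origin on a cart in front of the work surface, level with it; the furniture and walls round the work are solid. World frame = base frame: x ahead of the robot, y to its left, z up, the work surface at z = 0. Lengths are in mm, angles in rad, forces in N, time in s.
With the tool pointing down it reaches from about 400 to 875 mm from the base axis. Payload 4.4 kg.
Tool frame: the origin (TCP) lies on the centre line of the jaws, within the pads' length; the fingertips stand 11 mm ahead of it and the grasp point (between the pads) lies 8 mm behind it (ctrl.tips_ahead is the distance from the TCP to the fingertips, in mm); z points along the fingers, y is the line along which they close (so a half turn about z gives the same grasp; the last joint's range is limited). The gripper opens to 85 mm and grips with 20 to 120 N. Pads are 22 mm wide; open, the fingers measure 114 mm over their backs; the gripper's body (76 mm by 85 mm) begins 54 mm behind the grasp point. The pads swing forward as they close: fully open they stand 13 mm farther back than shut.
Start: joints at [-1.289, 0.628, 0.038, 1.517, -0.027, 0.996, -0.02], TCP at [221.517, 611.104, 242.313] pointing down, gripper open.
Joint ranges: [-3.06, 3.06], [-0.37, 2.12], [-1.25, 1.32], [0.18, 2.47], [-1.1, 4.24], [0.23, 1.98], [-2.94, 2.94]. Speed limits (rad/s): [2.57, 2.57, 3.14, 3.14, 3.14, 3.14, 3.14].

## Interface

Orientations are given as [roll, pitch, yaw] about the fixed x, y, z axes, in that order (R = Rz(yaw) Ry(pitch) Rx(roll)).
In Python, from cell import ctrl, eyes, job gives the robot as it stands. The module is installed in compiled form; this text tells all that it offers.
- The arm moves only by the tool carry_out, never from a script. Its argument "moves" is a list of rows, each an object of numbers: "tx", "ty", "tz": the shift along the tool's x, y, z as a fraction of full scale; "twist": the turn about the tool's z as a fraction of full scale; "fingers": the opening, from 0 (shut) to 1 (fully open). In form: [{"tx": .., "ty": .., "tz": .., "twist": .., "fingers": ..}, ...]. A call has 1 to 12 rows; each row shifts and turns the commanded pose from where the row before left it, along the tool's axes as they then stand; what a row does not reach is not made up. Full scale, the value 1, is 0.3 m for a shift and pi rad for a turn. A row lasts 1/8 s, in which the tool goes at most 62.5 mm and 10.7 degrees, less where a joint would pass 70% of its speed; a pose out of reach is approached as far as the arm can. A call with a number of a shift or a turn outside -1 to 1 is refused whole. A call with a gripper value outside its range is refused whole. The fingers move at their own pace and stop on an object; the grip force is fixed at half the most. Time passes only in rows, so rows that do not move let the fingers close. It gives the time, the measured TCP pose, the force, the opening and the grip force at its end, in the units of the state.
- ctrl.read_state(): the state, without advancing time (a new reading comes with each control period).
- eyes.get_image(name): name is "scene" or "top" or "wrist"; returns a dict with "color" (400x640x3 uint8, blue, green, red), "fovy" (degrees; the focal length in pixels is half the picture's height over the tangent of half this angle, whatever the lens; pixels are square), "cx", "cy" (the principal point, pixels), "k1" (the pictures are not rectified: a ray, as slopes to the right and down, at radius r is drawn at 1 + k1 r^2 times it, then the intrinsics apply), "world_from_camera" (4x4, takes a point from camera to world coordinates). Camera axes: x right, y up, looking along -z (the intrinsics and any distortion apply to the point x, -y, -z); pixel columns grow to the right and rows downward; lengths in mm; the calibration is good to about 2 mm. A picture is of the moment at which its call begins. There is no depth.
- job.finish_job(): hands the job in; it is judged then, once.
The state is a dict: "clock": time; "qpos": joint angles; "qd": joint speeds; "tau": joint torques, N m; "eef_pos": TCP position; "tool_rot": TCP orientation; "force": force on the tool from outside, world axes, zero at the start; "torque": the same for the moment, N m; "width": finger opening in mm; "gripper_force": force on a finger pad.
Only numpy, scipy, OpenCV 4.12 (cv2) and the standard library are available. Lean on these libraries where they do the work, as an engineer would, in place of code of your own. Each camera call takes 0.05 s, during which the arm holds its last target. There are 200 camera calls.

## Working session

There is one attempt and no reset: what is moved stays moved. The work goes in short steps, Python scripts to look and compute and a tool call to move; the robot and the scene stay as the last step left them, time stands still between calls to the robot, and variables do not carry over. Pictures are saved under pics/ and viewed, at most 14 in all, crops included, and the job is handed in when it is done.

Besides the shell and the picture viewer there is one more tool, called after "Emit:" as name(argument=value, ...), one argument or row to a line, values as JSON. carry_out: Moves the arm, as the interface text tells. Its arguments: {"type":"object","properties":{"moves":{"type":"array","items":{"type":"object","properties":{"tx":{"type":"number","minimum":-1,"maximum":1},"ty":{"type":"number","minimum":-1,"maximum":1},"tz":{"type":"number","minimum":-1,"maximum":1},"twist":{"type":"number","minimum":-1,"maximum":1},"fingers":{"type":"number"}}}}},"required":["moves"]}

```bash
mkdir -p pics
cat > h.py <<'E'
import numpy as np, cv2
from cell import ctrl, eyes, job
from scipy.spatial.transform import Rotation as R
def snap(name,fn=None,crop=None,scale=1):
    im=eyes.get_image(name); np.save('last_%s.npy'%name,im,allow_pickle=True)
    if fn: save(im,fn,crop,scale)
    return im
def load(name): return np.load('last_%s.npy'%name,allow_pickle=True).item()
def save(im,fn,crop=None,scale=1):
    c=im['color']
    if crop: x0,y0,x1,y1=crop; c=c[y0:y1,x0:x1]
    cv2.imwrite('pics/'+fn,cv2.resize(c,None,fx=scale,fy=scale,interpolation=cv2.INTER_CUBIC))
def K(im):
    h=im['color'].shape[0]; f=h/2/np.tan(np.radians(im['fovy'])/2)
    return np.array([[f,0,im['cx']],[0,f,im['cy']],[0,0,1.]]), np.array([im['k1'],0,0,0,0.])
def p2w(im,uv,z):
    k,d=K(im); uv=np.array(uv,float).reshape(-1,1,2)
    n=cv2.undistortPoints(uv,k,d)[:,0]
    T=np.array(im['world_from_camera']); D=np.c_[n[:,0],-n[:,1],-np.ones(len(n))]@T[:3,:3].T
    o=T[:3,3]; return o+D*((z-o[2])/D[:,2])[:,None]
def w2p(im,P):
    k,d=K(im); T=np.array(im['world_from_camera']); P=np.array(P,float).reshape(-1,3)
    c=(P-T[:3,3])@T[:3,:3]; c=c*[1,-1,-1]
    return cv2.projectPoints(c,np.zeros(3),np.zeros(3),k,d)[0][:,0]
def st():
    s=ctrl.read_state(); print({k:np.round(s[k],3).tolist() for k in('clock','eef_pos','tool_rot','force','width','gripper_force')}); return s
E
python3 - <<'E'
from h import *
s=st(); print(ctrl.tips_ahead)
for n in('top','scene'):
    im=snap(n,n+'1.png',None,1.25); print(n,im['fovy'],im['k1'],np.round(im['world_from_camera'],2).tolist())
E
```

```text
{'clock': 0.0, 'eef_pos': [221.304, 610.497, 241.373], 'tool_rot': [-3.14, 0.0, 2.794], 'force': [0.58, 0.973, -1.112], 'width': 85.669, 'gripper_force': 0.0}
11.0
top 46.07327778625361 -0.08180839856273382 [[-0.02, 0.98, -0.19, 260.47], [-1.0, -0.03, -0.0, -170.14], [-0.01, 0.19, 0.98, 1580.38], [0.0, 0.0, 0.0, 1.0]]
scene 48.453084331430496 -0.047695594608506815 [[-0.95, -0.28, 0.17, 742.92], [0.32, -0.83, 0.46, 340.4], [0.01, 0.48, 0.87, 1033.84], [0.0, 0.0, 0.0, 1.0]]
```

View pics/top1.png

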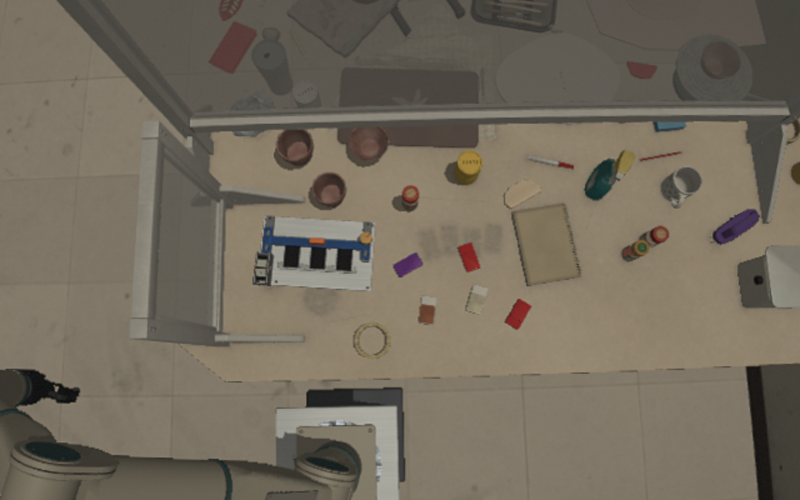

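View pics/scene1.png

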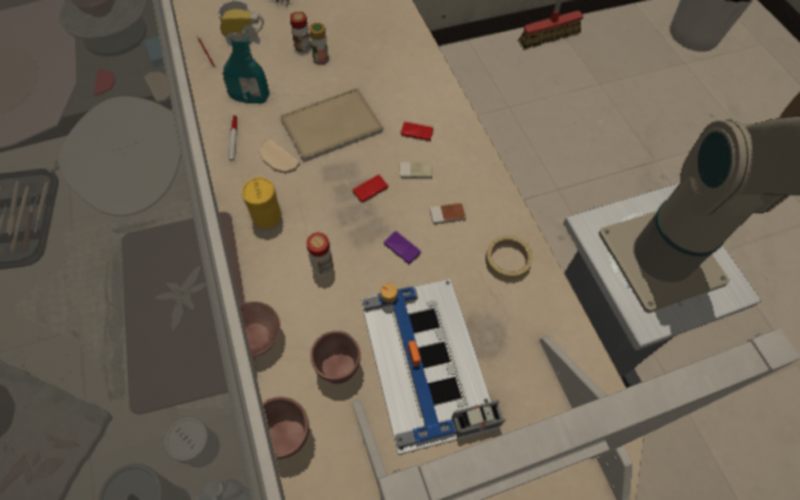

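Run:
```python
from h import *
im=load('top'); s=.8
for n,uv,z in [('gatefootN',(303,338),0),('gatefootF',(303,199),0),('edgeNearR',(745,365),0),('edgeNL',(225,381),0),('plate TL',(264,217),8),('TR',(375,222),8),('BR',(371,291),8),('BL',(262,284),8),('brown',(428,310),9),('cream',(477,299),9),('purple',(408,264),9),('pot',(328,190),0),('jar',(410,198),53),('wheel',(262,268),40),('tab',(316,240),60),('screw',(364,238),57)]:
    print(n,np.round(p2w(im,np.array(uv)*s,z)[0]))
# crossbar: match top/scene
a=p2w(im,np.array([[145,335],[150,130]])*s,0); print('crossbar ray z0',a, p2w(im,np.array([[145,335],[150,130]])*s,500),p2w(im,np.array([[145,335],[150,130]])*s,700))
c=im['color'][130:290,190:430]
sc=load('scene')['color'][130:370,270:410]
cv2.imwrite('pics/c1.png',np.vstack([cv2.resize(c,(780,520),interpolation=cv2.INTER_CUBIC)]))
```

```text
gatefootN [333.  84.   0.]
gatefootF [718.  86.   0.]
edgeNearR [  223. -1111.     0.]
edgeNL [223. 293.   0.]
plate TL [667. 193.   8.]
TR [ 644. -114.    8.]
BR [ 454. -100.    8.]
BL [480. 195.   8.]
brown [ 399. -252.    9.]
cream [ 425. -384.    9.]
purple [ 525. -202.    9.]
pot [742.  16.   0.]
jar [ 697. -212.   53.]
wheel [518. 188.  40.]
tab [587.  41.  60.]
screw [589. -86.  57.]
crossbar ray z0 [[348.40279737 517.01113376   0.        ]
 [940.42720134 537.52104504   0.        ]] [[320.58266573 299.61075254 500.        ]
 [725.3027603  313.63175096 500.        ]] [[309.45461307 212.65060005 700.        ]
 [639.25298388 224.07603333 700.        ]]
```

View pics/c1.png

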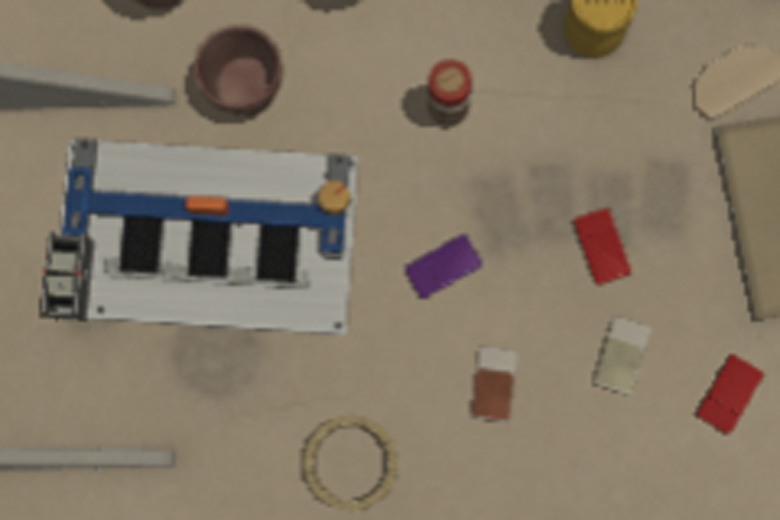

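Run:
```python
from h import *
t=load('top'); s=load('scene')
def tri(a,b):
    A=[];B=[]
    for im,uv in((t,a),(s,b)):
        p=p2w(im,np.array(uv)*.8,0)[0]; o=np.array(im['world_from_camera'])[:3,3]; d=(p-o)/np.linalg.norm(p-o)
        M=np.eye(3)-np.outer(d,d); A.append(M);B.append(M@o)
    x=np.linalg.solve(sum(A),sum(B)); return np.round(x),[round(float(np.linalg.norm(M@x-b))) for M,b in zip(A,B)]
for a,b in [((150,125),(385,490)),((215,140),(385,470)),((215,140),(385,490)),((140,338),(795,355)),((140,338),(775,335)),((220,340),(775,335)),((220,340),(795,355)),((303,338),(545,340)),((303,199),(358,402)),((221,338),(630,400))]:
    print(a,b,tri(a,b))
```

```text
(150, 125) (385, 490) (array([724., 297., 533.]), [4, 4])
(215, 140) (385, 470) (array([733., 241., 369.]), [26, 26])
(215, 140) (385, 490) (array([742., 254., 340.]), [31, 31])
(140, 338) (795, 355) (array([311., 307., 522.]), [7, 7])
(140, 338) (775, 335) (array([316., 292., 530.]), [4, 4])
(220, 340) (775, 335) (array([288., 230., 450.]), [60, 60])
(220, 340) (795, 355) (array([286., 244., 450.]), [73, 73])
(303, 338) (545, 340) (array([330.,  87.,   5.]), [4, 4])
(303, 199) (358, 402) (array([711.,  86.,  12.]), [3, 3])
(221, 338) (630, 400) (array([323., 258., 185.]), [9, 9])
```

Run:
```python
from h import *
s=load('scene'); t=load('top')
a=cv2.resize(s['color'][200:400,260:640],(760,400)); 
cv2.imwrite('pics/c2.png',a)
```

```text
(no output)
```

View pics/c2.png

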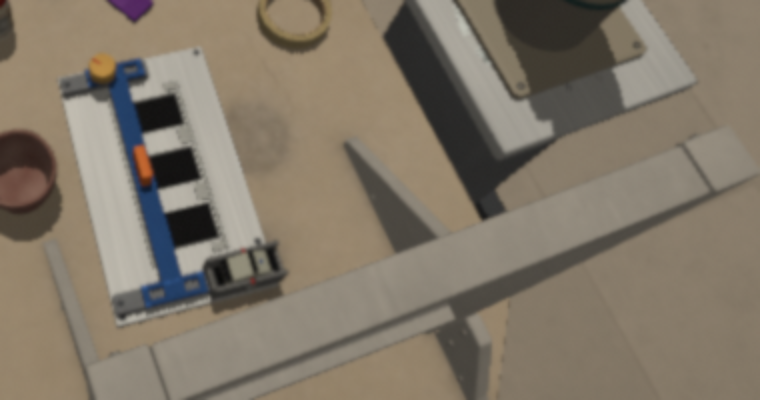

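Emit:
carry_out(
  moves=[
    {"twist": -0.055, "fingers": 0},
    {"twist": -0.055, "fingers": 0},
    {"ty": -0.18, "fingers": 0},
    {"ty": -0.18, "fingers": 0},
    {"ty": -0.18, "fingers": 0},
    {"tz": -0.2, "fingers": 0},
    {"tz": -0.2, "fingers": 0},
  ],
)

```text
validation failed for argument at $.mo...
```

Emit:
carry_out(
  moves=[
    {"tx": 0, "ty": 0, "tz": 0, "twist": -0.055, "fingers": 0.0},
    {"tx": 0, "ty": 0, "tz": 0, "twist": -0.055, "fingers": 0.0},
    {"tx": 0, "ty": -0.18, "tz": 0, "twist": 0, "fingers": 0.0},
    {"tx": 0, "ty": -0.18, "tz": 0, "twist": 0, "fingers": 0.0},
    {"tx": 0, "ty": -0.18, "tz": 0, "twist": 0, "fingers": 0.0},
    {"tx": 0, "ty": 0, "tz": -0.2, "twist": 0, "fingers": 0.0},
    {"tx": 0, "ty": 0, "tz": -0.2, "twist": 0, "fingers": 0.0},
  ],
)

```text
clock: 0.98
eef_pos: [220.8, 447.2, 362.8]
tool_rot: [-3.139, -0.001, 3.139]
force: [0.2, 2.0, 0.7]
width: -0.4
gripper_force: 0.0
```

Emit:
carry_out(
  moves=[
    {"tx": 0, "ty": 0, "tz": -0.19, "twist": 0, "fingers": 0.0},
    {"tx": 0, "ty": 0, "tz": -0.19, "twist": 0, "fingers": 0.0},
    {"tx": 0, "ty": 0, "tz": -0.19, "twist": 0, "fingers": 0.0},
    {"tx": 0, "ty": 0, "tz": -0.19, "twist": 0, "fingers": 0.0},
    {"tx": 0, "ty": 0, "tz": -0.19, "twist": 0, "fingers": 0.0},
    {"tx": 0, "ty": 0, "tz": 0, "twist": 0, "fingers": 0.0},
  ],
)

```text
clock: 1.72
eef_pos: [221.5, 449.9, 651.2]
tool_rot: [3.134, 0.003, 3.139]
force: [0.8, -0.7, -0.0]
width: 0.4
gripper_force: 0.0
```

Emit:
carry_out(
  moves=[
    {"tx": -0.1, "ty": -0.11, "tz": 0, "twist": 0, "fingers": 0.0},
    {"tx": -0.1, "ty": -0.11, "tz": 0, "twist": 0, "fingers": 0.0},
    {"tx": -0.1, "ty": -0.11, "tz": 0, "twist": 0, "fingers": 0.0},
    {"tx": -0.1, "ty": -0.11, "tz": 0, "twist": 0, "fingers": 0.0},
    {"tx": -0.1, "ty": -0.11, "tz": 0, "twist": 0, "fingers": 0.0},
    {"tx": -0.1, "ty": -0.11, "tz": 0, "twist": 0, "fingers": 0.0},
    {"tx": -0.05, "ty": -0.12, "tz": 0, "twist": 0, "fingers": 0.0},
    {"tx": -0.05, "ty": -0.12, "tz": 0, "twist": 0, "fingers": 0.0},
    {"tx": -0.05, "ty": -0.12, "tz": 0, "twist": 0, "fingers": 0.0},
    {"tx": -0.05, "ty": -0.12, "tz": 0, "twist": 0, "fingers": 0.0},
    {"tx": -0.05, "ty": -0.12, "tz": 0, "twist": 0, "fingers": 0.0},
    {"tx": -0.05, "ty": -0.12, "tz": 0, "twist": 0, "fingers": 0.0},
  ],
)

```text
clock: 3.22
eef_pos: [490.3, 33.3, 646.0]
tool_rot: [-3.142, -0.002, 3.139]
force: [0.7, 0.2, -0.2]
width: -0.0
gripper_force: 0.0
```

Emit:
carry_out(
  moves=[
    {"tx": 0, "ty": 0, "tz": 0.18, "twist": 0.024, "fingers": 0.0},
    {"tx": 0, "ty": 0, "tz": 0.18, "twist": 0, "fingers": 0.0},
    {"tx": 0, "ty": 0, "tz": 0.18, "twist": 0, "fingers": 0.0},
    {"tx": 0, "ty": 0, "tz": 0.18, "twist": 0, "fingers": 0.0},
    {"tx": 0, "ty": 0, "tz": 0.18, "twist": 0, "fingers": 0.0},
    {"tx": 0, "ty": 0, "tz": 0, "twist": 0, "fingers": 0.0},
  ],
)

```text
clock: 3.98
eef_pos: [486.7, 34.3, 373.4]
tool_rot: [-3.139, -0.011, 3.064]
force: [-0.6, -0.4, 0.9]
width: 0.1
gripper_force: 0.0
```

Run:
```python
from h import *
s=st(); print(np.round(s['qpos'],2))
im=snap('wrist','w1.png',None,1.25); print(im['fovy'],np.round(im['world_from_camera'],2).tolist())
```

```text
{'clock': 3.975, 'eef_pos': [486.701, 34.329, 373.391], 'tool_rot': [-3.139, -0.011, 3.064], 'force': [-0.599, -0.406, 0.947], 'width': 0.088, 'gripper_force': 0.0}
[-0.33  0.27  0.27  1.76 -0.08  1.14  1.45]
60.696520310598935 [[0.08, -0.96, -0.28, 415.22], [1.0, 0.07, 0.02, 40.58], [-0.0, -0.28, 0.96, 505.22], [0.0, 0.0, 0.0, 1.0]]
```

View pics/w1.png

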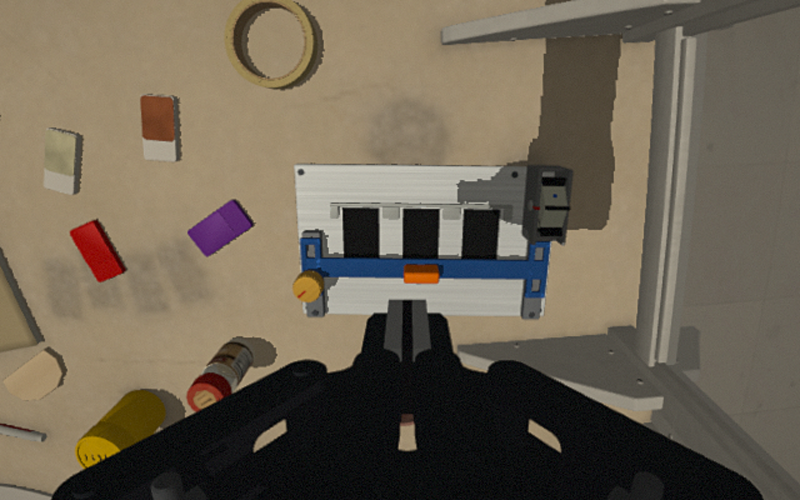

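Run:
```python
from h import *
im=load('wrist'); save(im,'w1c.png',(230,125,470,260),3.3)
```

```text
(no output)
```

View pics/w1c.png

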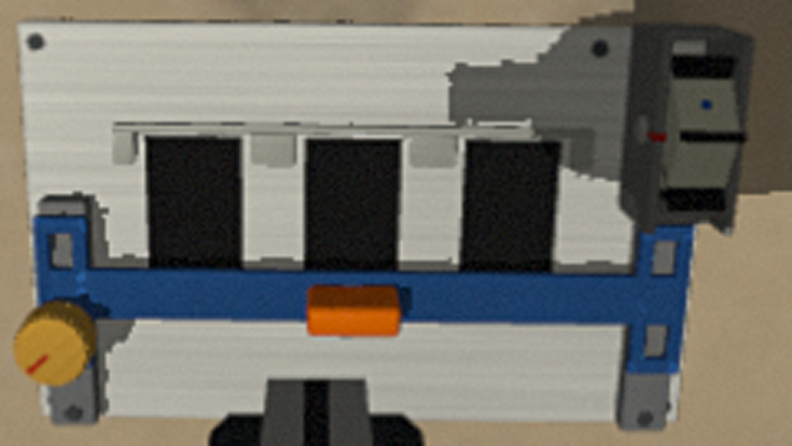

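```bash
cat >> h.py <<'E'
def tri(*obs):
    A=np.zeros((3,3));B=np.zeros(3);L=[]
    for im,uv in obs:
        p=p2w(im,uv,0)[0]; o=np.array(im['world_from_camera'])[:3,3]; d=(p-o)/np.linalg.norm(p-o)
        M=np.eye(3)-np.outer(d,d); A+=M;B+=M@o;L.append((M,M@o))
    x=np.linalg.solve(A,B); return np.round(x,1),[round(float(np.linalg.norm(M@x-b)),1) for M,b in L]
E
python3 - <<'E'
from h import *
im=load('wrist'); t=load('top')
def c(p): return np.array(p)/3.3+[230,125]
w=lambda p,z: np.round(p2w(im,c(p),z)[0],1)
pads=[w(p,8) for p in((147,137),(243,139),(306,139),(401,139),(467,141),(562,143))]; print(pads)
print('plate NR',w((18,22),8),'FR',w((42,415),8),'near screw holes',w((36,42),8),w((600,48),8))
print('tab top',[w(p,60.5) for p in((309,310),(398,313),(309,334),(399,334))])
print('bar near edge z28',w((100,269),28),w((630,270),28))
print('screw',w((47,346),57))
print('wheel ridge ends',w((681,135),75),w((744,138),75))
for n,p in(('railbot',(635,330)),('rail near',(650,30)),('gus top end',(662,403))): print(n,np.round(p2w(im,np.array(p)/1.25,0)[0]),np.round(p2w(im,np.array(p)/1.25,200)[0]))
# rail lines: pixel col profile in wrist & top
print(im['color'][160,500:560].mean(1).astype(int).tolist())
print(t['color'][212,100:190].mean(1).astype(int).tolist())
E
```

```text
[array([509.1, -43.5,   8. ]), array([ 5.134e+02, -5.000e-01,  8.000e+00]), array([515.6,  27.7,   8. ]), array([518.9,  70.2,   8. ]), array([522.1,  99.8,   8. ]), array([526.3, 142.5,   8. ])]
plate NR [453.4 -94.1   8. ] FR [ 641.1 -110.9    8. ] near screw holes [462.8 -87.4   8. ] [484.9 160.2   8. ]
tab top [array([577.8,  24.4,  60.5]), array([582.1,  61.6,  60.5]), array([588.6,  23.6,  60.5]), array([591.5,  61.4,  60.5])]
bar near edge z28 [563.1 -68.2  28. ] [582.1 167.8  28. ]
screw [586.9 -89.   57. ]
wheel ridge ends [511.7 175.4  75. ] [514.7 200.4  75. ]
railbot [704. 323.  -0.] [590. 211. 200.]
rail near [335. 317.  -0.] [367. 208. 200.]
gus top end [826. 374.   0.] [663. 242. 200.]
[137, 139, 139, 140, 136, 139, 136, 136, 138, 138, 135, 137, 135, 133, 138, 138, 130, 76, 75, 80, 83, 81, 82, 92, 87, 91, 90, 92, 96, 95, 97, 116, 140, 145, 144, 125, 87, 82, 90, 103, 138, 144, 143, 139, 137, 137, 134, 116, 100, 99, 101, 102, 98, 101, 101, 100, 95, 97, 97, 99]
[113, 115, 116, 115, 114, 114, 114, 123, 129, 129, 131, 131, 133, 134, 135, 137, 137, 137, 138, 131, 106, 89, 86, 83, 78, 75, 84, 91, 92, 92, 91, 93, 92, 92, 93, 93, 93, 93, 92, 93, 92, 91, 91, 93, 94, 93, 94, 94, 94, 93, 94, 94, 93, 93, 93, 93, 93, 94, 93, 93, 92, 93, 93, 93, 93, 93, 94, 95, 96, 95, 97, 111, 127, 126, 115, 116, 113, 87, 82, 108, 127, 130, 130, 129, 126, 126, 127, 127, 128, 127]
```

Run:
```python
from h import *
im=load('wrist'); t=load('top')
for z in (0,20,40,60,80,100,150,200,250):
    print(z,'top176.5',np.round(p2w(t,[176.5,212],z)[0][:2]),'top171',np.round(p2w(t,[171,212],z)[0][:2]),'wr531.5',np.round(p2w(im,[531.5,160],z)[0][:2]),'wr547',np.round(p2w(im,[547,160],z)[0][:2]))
# carrier fit
pts=np.array([[509.1,-43.5],[513.4,-.5],[515.6,27.7],[518.9,70.2],[522.1,99.8],[526.3,142.5]])
cx=-15-39.5; cp=np.array([[cx,-94],[cx,-50],[cx,-22],[cx,22],[cx,50],[cx,94]])
d=np.polyfit(pts[:,1],pts[:,0],1); yaw=-np.arctan(d[0]); print('yaw',yaw)
c,s=np.cos(yaw),np.sin(yaw); Rm=np.array([[c,-s],[s,c]]); o=(pts-cp@Rm.T); print(o.mean(0),o.std(0))
o=o.mean(0); inv=lambda p:np.round((np.array(p)-o)@Rm,1)
for n,p in(('NR',(453.4,-94.1)),('FR',(641.1,-110.9)),('tab',(584.9,42.8)),('screw',(586.9,-89)),('wheel',(513.2,187.9))): print(n,inv(p))
```

```text
0 top176.5 [536. 313.] top171 [537. 332.] wr531.5 [530. 347.] wr547 [532. 372.]
20 top176.5 [533. 307.] top171 [533. 326.] wr531.5 [526. 335.] wr547 [527. 359.]
40 top176.5 [529. 301.] top171 [530. 319.] wr531.5 [521. 323.] wr547 [523. 345.]
60 top176.5 [526. 295.] top171 [526. 313.] wr531.5 [516. 310.] wr547 [518. 332.]
80 top176.5 [522. 288.] top171 [523. 307.] wr531.5 [512. 298.] wr547 [513. 319.]
100 top176.5 [519. 282.] top171 [519. 300.] wr531.5 [507. 286.] wr547 [509. 306.]
150 top176.5 [510. 267.] top171 [511. 284.] wr531.5 [496. 256.] wr547 [497. 273.]
200 top176.5 [501. 252.] top171 [502. 269.] wr531.5 [485. 226.] wr547 [486. 241.]
250 top176.5 [493. 236.] top171 [493. 253.] wr531.5 [473. 195.] wr547 [474. 208.]
yaw -0.09042334376359856
[571.84401205  44.44530732] [0.31869119 0.63570309]
NR [-105.4 -148.7]
FR [  83.  -148.5]
tab [13.2 -0.5]
screw [  27.  -131.5]
wheel [-71.4 137.6]
```

Add to h.py:
```python
O=np.array([571.8,44.4]); YAW=-0.0904
def car(p): c,s=np.cos(YAW),np.sin(YAW); return (np.array(p)[:2]-O)@np.array([[c,-s],[s,c]])
def wor(p): c,s=np.cos(YAW),np.sin(YAW); return np.array(p)[:2]@np.array([[c,s],[-s,c]])+O
def need(cx=None,cy=None,z=None,yaw=None):
    "tool-frame fractions from the present pose to carrier coordinates"
    s=ctrl.read_state(); p=np.array(s['eef_pos']); w=np.r_[wor((cx,cy)),z]
    M=R.from_euler('xyz',s['tool_rot']).as_matrix(); d=M.T@(w-p)/300
    tw=None if yaw is None else round(float(-((yaw-s['tool_rot'][2]+np.pi/2)%np.pi-np.pi/2)/np.pi),4)
    print('at',np.round(car(p),1),round(p[2],1),'yaw',round(s['tool_rot'][2],4),'F',np.round(s['force'],1),'need t',np.round(d,3),'twist',tw)
```

```text
(no output)
```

Emit:
carry_out(
  moves=[
    {"tx": -0.12, "ty": 0.03, "tz": 0.18, "twist": 0.004, "fingers": 0.0},
    {"tx": -0.113, "ty": 0.03, "tz": 0.18, "twist": 0, "fingers": 0.0},
    {"tx": 0, "ty": 0, "tz": 0.18, "twist": 0, "fingers": 0.0},
    {"tx": 0, "ty": 0, "tz": 0.18, "twist": 0, "fingers": 0.0},
    {"tx": 0, "ty": 0, "tz": 0.16, "twist": 0, "fingers": 0.0},
    {"tx": 0, "ty": 0, "tz": 0, "twist": 0, "fingers": 0.0},
  ],
)

```text
clock: 4.78
eef_pos: [558.4, 46.3, 116.3]
tool_rot: [-3.141, -0.004, 3.052]
force: [-0.7, 0.6, 1.1]
width: 0.0
gripper_force: 0.0
```

Run:
```python
from h import *
need(-16,0,53,np.pi-.0904)
im=snap('wrist','w2.png',None,1.25)
```

```text
at [-13.5   0.7] 116.3 yaw 3.0516 F [-0.7  0.6  1.1] need t [ 0.008 -0.002  0.211] twist 0.0001
```

View pics/w2.png

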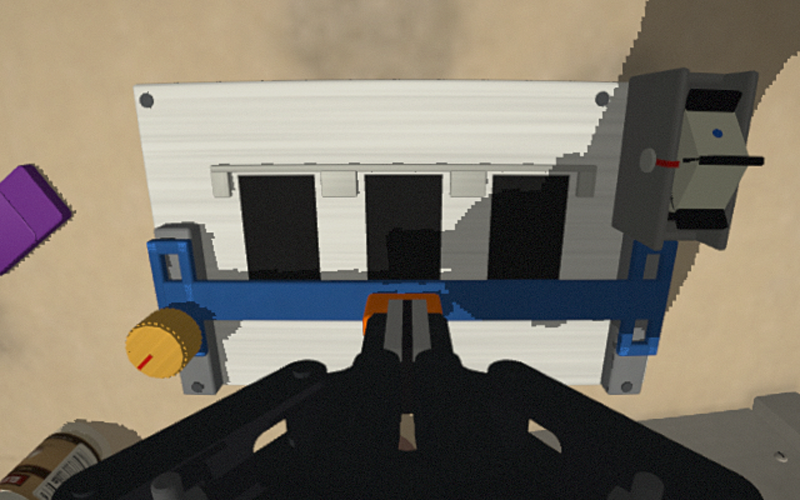

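Emit:
carry_out(
  moves=[
    {"tx": 0.01, "ty": 0, "tz": 0.11, "twist": 0, "fingers": 0.0},
    {"tx": 0, "ty": 0, "tz": 0.1, "twist": 0, "fingers": 0.0},
    {"tx": -0.04, "ty": 0, "tz": 0, "twist": 0, "fingers": 0.0},
    {"tx": -0.03, "ty": 0, "tz": 0, "twist": 0, "fingers": 0.0},
    {"tx": -0.03, "ty": 0, "tz": 0, "twist": 0, "fingers": 0.0},
    {"tx": -0.03, "ty": 0, "tz": 0, "twist": 0, "fingers": 0.0},
    {"tx": -0.02, "ty": 0, "tz": 0, "twist": 0, "fingers": 0.0},
    {"tx": 0, "ty": 0, "tz": 0, "twist": 0, "fingers": 0.0},
  ],
)

```text
clock: 5.82
eef_pos: [601.7, 42.2, 54.6]
tool_rot: [-3.142, 0.002, 3.051]
force: [-0.9, 0.6, 0.6]
width: 0.3
gripper_force: 0.0
```

Run:
```python
from h import *
need(32,0,53,np.pi-.0904)
```

```text
at [30.   0.5] 54.6 yaw 3.0513 F [-0.9  0.6  0.6] need t [-0.007 -0.002  0.005] twist 0.0
```

Emit:
carry_out(
  moves=[
    {"tx": -0.01, "ty": 0, "tz": 0, "twist": 0, "fingers": 0.0},
    {"tx": -0.007, "ty": 0, "tz": 0, "twist": 0, "fingers": 0.0},
    {"tx": 0, "ty": 0, "tz": 0, "twist": 0, "fingers": 0.0},
  ],
)

```text
clock: 6.2
eef_pos: [602.8, 42.0, 54.0]
tool_rot: [-3.141, -0.006, 3.052]
force: [-5.4, 0.3, 4.1]
width: -0.1
gripper_force: 3.0
```

Emit:
carry_out(
  moves=[
    {"tx": -0.01, "ty": 0, "tz": 0, "twist": 0, "fingers": 0.0},
    {"tx": 0, "ty": 0, "tz": 0, "twist": 0, "fingers": 0.0},
  ],
)

```text
clock: 6.45
eef_pos: [602.8, 42.1, 53.7]
tool_rot: [-3.141, -0.012, 3.052]
force: [-11.5, 0.8, 7.8]
width: 0.0
gripper_force: 5.7
```

Run:
```python
from h import *
need(20,0,120,np.pi-.0904)
```

```text
at [31.1  0.5] 53.7 yaw 3.0517 F [-11.5   0.8   7.8] need t [ 0.04  -0.002 -0.221] twist 0.0002
```

Emit:
carry_out(
  moves=[
    {"tx": 0.05, "ty": 0, "tz": 0, "twist": 0, "fingers": 0.0},
    {"tx": 0, "ty": 0, "tz": -0.15, "twist": 0, "fingers": 0.0},
    {"tx": 0.1, "ty": 0, "tz": -0.15, "twist": 0, "fingers": 0.0},
  ],
)

```text
clock: 6.82
eef_pos: [565.7, 45.3, 145.3]
tool_rot: [-3.141, 0.003, 3.051]
force: [-0.1, 0.3, 0.3]
width: -0.1
gripper_force: 0.0
```

Run:
```python
from h import *
im=load('wrist'); s=1.25
f=lambda p,z: np.round(car(p2w(im,np.array(p)/s,z)[0]),1)
print('ridge top',f((690,160),76),f((762,161),76))
print('ridge lo near',f((685,100),71),'bottom ridge',f((700,219),71))
print('housing top corners z56',f((684,70),56),f((757,72),56),f((720,249),56))
print('pads',[f(p,8) for p in((240,177),(312,177),(365,176),(442,176),(490,176),(568,176))])
print('screw',f((158,345),57), f((127,345),57),f((198,340),57))
need(-92,138,130)
```

```text
ridge top [-70.8 116.7] [-71.  148.9]
ridge lo near [-94.4 113.9] bottom ridge [-44.9 129.4]
housing top corners z56 [-107.6  121.1] [-108.2  155.6] [-26.4 153.7]
pads [array([-54.3, -93.2]), array([-54. , -52.2]), array([-54.5, -22.3]), array([-54.5,  20.8]), array([-54.6,  47.8]), array([-54.8,  92.1])]
screw [  24.9 -127.1] [  25.3 -144.1] [  21.6 -105.2]
at [-6.1  0.4] 145.3 yaw 3.0508 F [-0.1  0.3  0.3] need t [0.287 0.459 0.05 ] twist None
```

Emit:
carry_out(
  moves=[
    {"tx": 0.1, "ty": 0.153, "tz": 0, "twist": 0, "fingers": 0.0},
    {"tx": 0.1, "ty": 0.153, "tz": 0, "twist": 0, "fingers": 0.0},
    {"tx": 0.09, "ty": 0.153, "tz": 0, "twist": 0, "fingers": 0.0},
    {"tx": 0, "ty": 0, "tz": 0, "twist": 0, "fingers": 0.0},
  ],
)

```text
clock: 7.32
eef_pos: [487.5, 196.2, 144.3]
tool_rot: [3.139, -0.001, 3.06]
force: [0.1, -0.5, -0.2]
width: -0.0
gripper_force: 0.0
```

Run:
```python
from h import *
need(-92,138,130)
im=snap('wrist','w3.png',(240,100,480,280),3.3)
```

```text
at [-97.7 143.5] 144.3 yaw 3.0603 F [ 0.1 -0.5 -0.2] need t [-0.019 -0.019  0.048] twist None
```

View pics/w3.png

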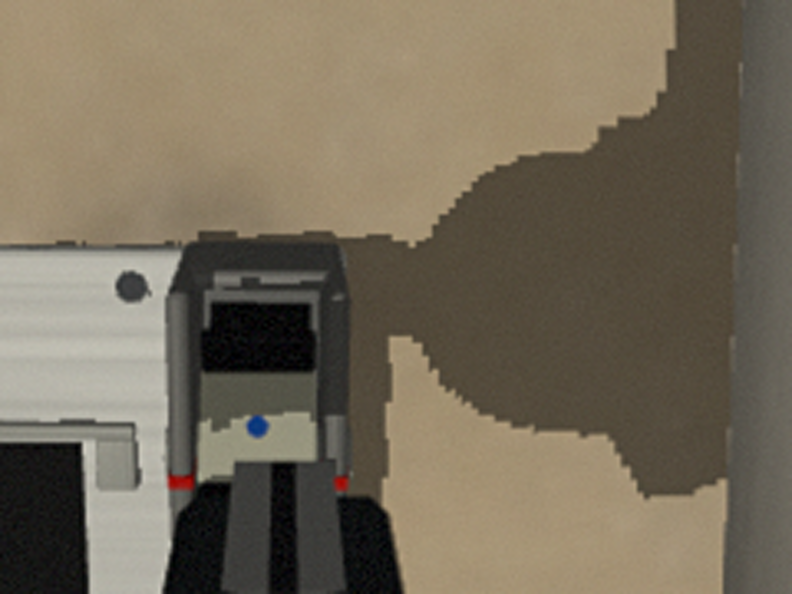

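Run:
```python
from h import *
im=load('wrist')
f=lambda p,z: np.round(car(p2w(im,np.array(p)/3.3+[240,100],z)[0]),1)
print('red',f((180,482),56),f((341,482),56),'housing front',f((188,243),56),f((342,243),56),'far none; near ridge edges',f((257,303),66),f((257,372),66))
print('pad3 corner',f((83,443),8))
im=np.load('last_wrist.npy',allow_pickle=True).item()
```

```text
red [-67.2 122.7] [-67.4 157. ] housing front [-119.4  125.2] [-119.6  156. ] far none; near ridge edges [-109.9  139.2] [-95.8 139.2]
pad3 corner [-55.3  93.5]
```

Emit:
carry_out(
  moves=[
    {"tx": -0.019, "ty": -0.018, "tz": 0.1, "twist": 0, "fingers": 0.0},
    {"tx": 0, "ty": 0, "tz": 0.116, "twist": 0, "fingers": 0.0},
    {"tx": 0, "ty": 0, "tz": 0, "twist": 0, "fingers": 0.0},
  ],
)

```text
clock: 7.75
eef_pos: [494.0, 182.5, 77.8]
tool_rot: [-3.139, -0.003, 3.049]
force: [-0.3, -0.3, 0.4]
width: 0.0
gripper_force: 0.0
```

Run:
```python
from h import *
need(-59.3,138,79.5,np.pi-.0904)
```

```text
at [-89.9 130.5] 77.8 yaw 3.0488 F [-0.3 -0.3  0.4] need t [-0.102  0.025 -0.006] twist -0.0008
```

Emit:
carry_out(
  moves=[
    {"tx": -0.01, "ty": 0.025, "tz": -0.006, "twist": 0, "fingers": 0.0},
    {"tx": -0.03, "ty": 0, "tz": 0, "twist": 0, "fingers": 0.0},
    {"tx": -0.03, "ty": 0, "tz": 0, "twist": 0, "fingers": 0.0},
    {"tx": -0.032, "ty": 0, "tz": 0, "twist": 0, "fingers": 0.0},
    {"tx": 0, "ty": 0, "tz": 0, "twist": 0, "fingers": 0.0},
    {"tx": 0, "ty": 0, "tz": -0.06, "twist": 0, "fingers": 0.0},
    {"tx": 0, "ty": 0, "tz": -0.01, "twist": 0, "fingers": 0.0},
    {"tx": 0.13, "ty": 0, "tz": 0, "twist": 0, "fingers": 0.0},
    {"tx": 0, "ty": 0, "tz": 0, "twist": 0, "fingers": 0.0},
  ],
)

```text
clock: 8.88
eef_pos: [483.7, 193.5, 102.6]
tool_rot: [-3.141, -0.004, 3.053]
force: [-0.2, 0.2, 1.0]
width: 0.1
gripper_force: 0.0
```

Run:
```python
from h import *
need(-98,138,79.5,np.pi-.0904)
im=snap('wrist','w4.png',(270,150,390,270),5)
```

```text
at [-101.2  140.5] 102.6 yaw 3.0535 F [-0.2  0.2  1. ] need t [-0.011 -0.008  0.077] twist 0.0007
```

View pics/w4.png

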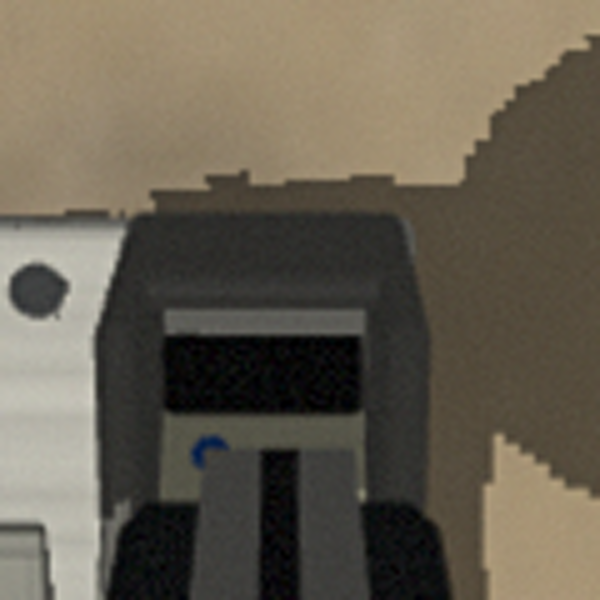

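Emit:
carry_out(
  moves=[
    {"tx": -0.1, "ty": -0.12, "tz": -0.1, "twist": 0, "fingers": 0.0},
    {"tx": -0.1, "ty": -0.12, "tz": -0.05, "twist": 0, "fingers": 0.0},
    {"tx": 0, "ty": 0, "tz": 0, "twist": 0, "fingers": 0.0},
  ],
)

```text
clock: 9.3
eef_pos: [545.0, 111.1, 149.5]
tool_rot: [-3.141, 0.008, 3.044]
force: [-0.3, 1.0, 0.2]
width: 0.1
gripper_force: 0.0
```

```bash
cat >> h.py <<'E'
WX,WY=-67.3,139.8
def wheel(im):
    "score wheel angles: project ridge tops + pips"
    c=im['color'].astype(float); g=cv2.GaussianBlur(c.mean(2),(3,3),0)
    b=cv2.GaussianBlur(c[...,0]-c[...,2],(3,3),0)
    def samp(a,P):
        uv=w2p(im,P).astype(np.float32); return cv2.remap(a.astype(np.float32),uv[:,0].reshape(1,-1),uv[:,1].reshape(1,-1),cv2.INTER_LINEAR)[0]
    ys=np.arange(-9,10,3.)
    def pts(r,th): # th from vertical towards +x
        return np.array([np.r_[wor((WX+r*np.sin(th),WY+y)),40+r*np.cos(th)] for y in ys])
    best=[]
    for a in np.radians(np.arange(-30,30,1.)): # a: ridge angle
        d=[];l=[]
        for k in(-1,0,1):
            th=a+k*np.pi/3
            if abs(th)<np.radians(50): d.append(samp(g,pts(36,th)).mean()); 
            th2=th+np.pi/6
            if abs(th2)<np.radians(25): l.append(samp(g,pts(24,th2)).mean())
        best.append((np.mean(d)-(np.mean(l) if l else 0),np.degrees(a)))
    best.sort(); print('ridge angle deg',[(round(x),round(y)) for x,y in best[:4]])
    ths=np.radians(np.arange(-50,51,4)); print('blue',[(round(float(np.degrees(t))),round(float(samp(b,pts(24,t)).max()))) for t in ths if samp(b,pts(24,t)).max()>15])
    return best[0][1]
E
python3 - <<'E'
from h import *
need(-98,138,96,np.pi-.0904)
im=snap('wrist'); wheel(im)
uv=w2p(im,[np.r_[wor((WX,WY)),60]])[0]; print(uv)
x,y=map(int,uv); save(im,'w5.png',(x-50,y-50,x+50,y+50),4)
E
```

```text
at [-32.7  64. ] 149.5 yaw 3.044 F [-0.3  1.   0.2] need t [0.221 0.245 0.176] twist -0.0023
ridge angle deg [(-71, -26), (-70, -25), (-70, -20), (-69, -24)]
blue [(-46, 42), (-42, 64), (-38, 15), (2, 56), (6, 68)]
[440.54173816 152.54082192]
```

View pics/w5.png

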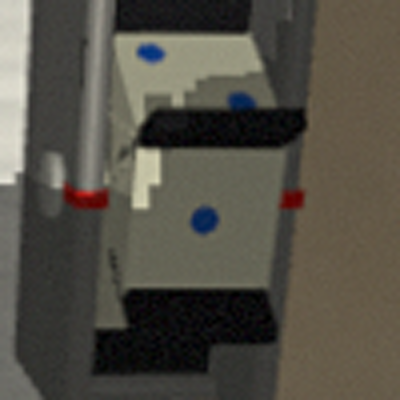

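Emit:
carry_out(
  moves=[
    {"tx": 0.11, "ty": 0.123, "tz": 0.05, "twist": 0, "fingers": 0.0},
    {"tx": 0.111, "ty": 0.122, "tz": 0.05, "twist": 0, "fingers": 0.0},
    {"tx": 0, "ty": 0, "tz": 0.07, "twist": 0, "fingers": 0.0},
    {"tx": 0, "ty": 0, "tz": 0.061, "twist": 0, "fingers": 0.0},
    {"tx": 0, "ty": 0, "tz": 0, "twist": 0, "fingers": 0.0},
  ],
)

```text
clock: 9.98
eef_pos: [479.4, 195.7, 76.8]
tool_rot: [-3.141, -0.003, 3.053]
force: [-0.2, -1.0, 0.6]
width: 0.0
gripper_force: 0.0
```

Run:
```python
from h import *
need(-59.3,138,79.5,np.pi-.0904)
```

```text
at [-105.6  142.4] 76.8 yaw 3.053 F [-0.2 -1.   0.6] need t [-0.154 -0.015 -0.009] twist 0.0006
```

Emit:
carry_out(
  moves=[
    {"tx": -0.03, "ty": -0.015, "tz": -0.009, "twist": 0, "fingers": 0.0},
    {"tx": -0.03, "ty": 0, "tz": 0, "twist": 0, "fingers": 0.0},
    {"tx": -0.03, "ty": 0, "tz": 0, "twist": 0, "fingers": 0.0},
    {"tx": -0.03, "ty": 0, "tz": 0, "twist": 0, "fingers": 0.0},
    {"tx": -0.034, "ty": 0, "tz": 0, "twist": 0, "fingers": 0.0},
    {"tx": 0, "ty": 0, "tz": 0, "twist": 0, "fingers": 0.0},
  ],
)

```text
clock: 10.72
eef_pos: [528.4, 186.0, 81.1]
tool_rot: [3.141, 0.003, 3.05]
force: [-0.7, 0.1, 0.2]
width: -0.1
gripper_force: 0.1
```

Run:
```python
from h import *
need(-59.3,138,79.5,np.pi-.0904)
```

```text
at [-56.  137.1] 81.1 yaw 3.0504 F [-0.7  0.1  0.2] need t [0.011 0.003 0.005] twist -0.0003
```

Emit:
carry_out(
  moves=[
    {"tx": 0, "ty": 0, "tz": -0.075, "twist": 0, "fingers": 0.0},
    {"tx": 0, "ty": 0, "tz": 0, "twist": 0, "fingers": 0.0},
    {"tx": 0.155, "ty": 0.003, "tz": 0, "twist": 0, "fingers": 0.0},
    {"tx": 0, "ty": 0, "tz": 0, "twist": 0, "fingers": 0.0},
    {"tx": 0, "ty": 0, "tz": 0.077, "twist": 0, "fingers": 0.0},
    {"tx": 0, "ty": 0, "tz": 0, "twist": 0, "fingers": 0.0},
  ],
)

```text
clock: 11.48
eef_pos: [479.5, 191.0, 78.8]
tool_rot: [-3.14, -0.002, 3.051]
force: [0.1, -0.6, 0.0]
width: 0.3
gripper_force: 0.0
```

Run:
```python
from h import *
need(-59.3,138,79.5,np.pi-.0904)
```

```text
at [-105.1  137.7] 78.8 yaw 3.0513 F [ 0.1 -0.6  0. ] need t [-0.153  0.001 -0.003] twist 0.0
```

Push, lift, then move aside for a look.

Emit:
carry_out(
  moves=[
    {"tx": -0.03, "ty": 0, "tz": -0.002, "twist": 0, "fingers": 0.0},
    {"tx": -0.03, "ty": 0, "tz": 0, "twist": 0, "fingers": 0.0},
    {"tx": -0.03, "ty": 0, "tz": 0, "twist": 0, "fingers": 0.0},
    {"tx": -0.03, "ty": 0, "tz": 0, "twist": 0, "fingers": 0.0},
    {"tx": -0.033, "ty": 0, "tz": 0, "twist": 0, "fingers": 0.0},
    {"tx": 0, "ty": 0, "tz": 0, "twist": 0, "fingers": 0.0},
    {"tx": 0, "ty": 0, "tz": -0.1, "twist": 0, "fingers": 0.0},
    {"tx": 0, "ty": 0, "tz": -0.1, "twist": 0, "fingers": 0.0},
    {"tx": -0.07, "ty": -0.12, "tz": -0.03, "twist": 0, "fingers": 0.0},
    {"tx": 0, "ty": -0.12, "tz": 0, "twist": 0, "fingers": 0.0},
    {"tx": 0, "ty": 0, "tz": 0, "twist": 0, "fingers": 0.0},
  ],
)

```text
clock: 12.85
eef_pos: [540.8, 109.6, 150.1]
tool_rot: [-3.139, 0.001, 3.046]
force: [0.7, 0.9, 0.6]
width: -0.1
gripper_force: 0.0
```

Run:
```python
from h import *
im=snap('wrist'); wheel(im)
need(-104,138,100,np.pi-.0904)
```

```text
ridge angle deg [(-70, -24), (-70, -25), (-68, -19), (-68, -20)]
blue [(-46, 22), (-42, 84), (-38, 49), (-10, 71), (-6, 62), (2, 38), (6, 70), (10, 35), (18, 58), (22, 73), (26, 55)]
at [-37.1  64.7] 149.9 yaw 3.0482 F [-0.6  1.6 -0.4] need t [0.224 0.244 0.166] twist -0.0009
```

Emit:
carry_out(
  moves=[
    {"tx": 0.11, "ty": 0.122, "tz": 0.05, "twist": 0, "fingers": 0.0},
    {"tx": 0.111, "ty": 0.122, "tz": 0.05, "twist": 0, "fingers": 0.0},
    {"tx": 0, "ty": 0, "tz": 0.07, "twist": 0, "fingers": 0.0},
    {"tx": 0, "ty": 0, "tz": 0.061, "twist": 0, "fingers": 0.0},
    {"tx": 0, "ty": 0, "tz": 0, "twist": 0, "fingers": 0.0},
  ],
)

```text
clock: 13.52
eef_pos: [479.9, 193.7, 79.3]
tool_rot: [-3.141, -0.002, 3.053]
force: [-0.3, -0.2, 0.5]
width: -0.0
gripper_force: 0.0
```

Run:
```python
from h import *
need(-64,138,79.5,np.pi-.0904)
```

```text
at [-105.   140.4] 79.3 yaw 3.0533 F [-0.3 -0.2  0.5] need t [-0.137 -0.008 -0.001] twist 0.0007
```

Emit:
carry_out(
  moves=[
    {"tx": -0.03, "ty": -0.008, "tz": 0, "twist": 0, "fingers": 0.0},
    {"tx": -0.03, "ty": 0, "tz": 0, "twist": 0, "fingers": 0.0},
    {"tx": -0.03, "ty": 0, "tz": 0, "twist": 0, "fingers": 0.0},
    {"tx": -0.03, "ty": 0, "tz": 0, "twist": 0, "fingers": 0.0},
    {"tx": -0.014, "ty": 0, "tz": 0, "twist": 0, "fingers": 0.0},
    {"tx": 0, "ty": 0, "tz": 0, "twist": 0, "fingers": 0.0},
  ],
)

```text
clock: 14.28
eef_pos: [521.7, 186.4, 80.4]
tool_rot: [3.142, 0.001, 3.051]
force: [1.2, -0.4, -0.8]
width: -0.3
gripper_force: 0.0
```

Emit:
carry_out(
  moves=[
    {"tx": 0, "ty": 0, "tz": -0.1, "twist": 0, "fingers": 0.0},
    {"tx": 0, "ty": 0, "tz": -0.1, "twist": 0, "fingers": 0.0},
    {"tx": -0.07, "ty": -0.12, "tz": -0.03, "twist": 0, "fingers": 0.0},
    {"tx": 0, "ty": -0.12, "tz": 0, "twist": 0, "fingers": 0.0},
    {"tx": 0, "ty": 0, "tz": 0, "twist": 0, "fingers": 0.0},
  ],
)

```text
clock: 14.9
eef_pos: [535.6, 108.8, 149.9]
tool_rot: [-3.139, 0.001, 3.045]
force: [-0.5, -0.0, 0.0]
width: -0.0
gripper_force: 0.0
```

Run:
```python
from h import *
im=snap('wrist'); wheel(im)
need(-104,138,100,np.pi-.0904)
uv=w2p(im,[np.r_[wor((WX,WY)),60]])[0]; print(uv)
x,y=map(int,uv); save(im,'w6.png',(x-50,y-50,x+50,y+50),6)
```

```text
ridge angle deg [(-83, 29), (-81, -30), (-80, 28), (-78, -29)]
blue [(-50, 47), (-18, 68), (-14, 71), (10, 42), (14, 72), (18, 63)]
at [-42.1  63.4] 149.7 yaw 3.0482 F [-0.1  0.9  0.5] need t [0.207 0.248 0.165] twist -0.0009
[443.68361701 167.04172357]
```

View pics/w6.png

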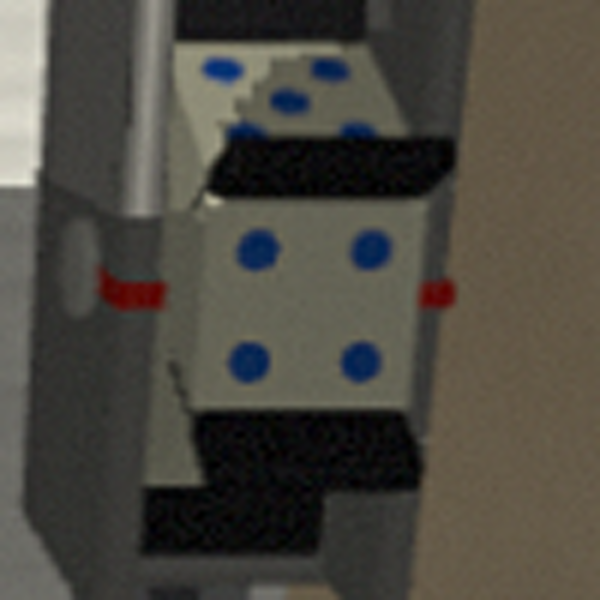

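Emit:
carry_out(
  moves=[
    {"tx": 0.007, "ty": -0.05, "tz": -0.15, "twist": 0, "fingers": 0.6},
    {"tx": 0.006, "ty": -0.1, "tz": -0.15, "twist": 0, "fingers": 0.6},
    {"tx": 0.006, "ty": -0.14, "tz": -0.15, "twist": 0, "fingers": 0.6},
    {"tx": 0.006, "ty": -0.14, "tz": -0.05, "twist": 0, "fingers": 0.6},
    {"tx": 0.006, "ty": -0.14, "tz": 0, "twist": 0, "fingers": 0.6},
    {"tx": 0.006, "ty": -0.14, "tz": 0, "twist": 0, "fingers": 0.6},
    {"tx": 0.006, "ty": -0.14, "tz": 0, "twist": 0, "fingers": 0.6},
    {"tx": 0.006, "ty": -0.14, "tz": 0, "twist": 0, "fingers": 0.6},
    {"tx": 0.006, "ty": -0.14, "tz": 0, "twist": 0, "fingers": 0.6},
    {"tx": 0.006, "ty": -0.14, "tz": 0, "twist": 0, "fingers": 0.6},
    {"tx": 0.006, "ty": -0.14, "tz": 0, "twist": 0, "fingers": 0.6},
    {"tx": 0, "ty": 0, "tz": 0, "twist": 0, "fingers": 0.6},
  ],
)

```text
clock: 16.45
eef_pos: [476.5, -309.5, 299.4]
tool_rot: [-3.139, 0.0, 3.047]
force: [-0.6, 0.4, 0.5]
width: 51.3
gripper_force: 0.0
```

Run:
```python
from h import *
st(); im=snap('wrist','w7.png',None,1.25)
```

```text
{'clock': 16.45, 'eef_pos': [476.482, -309.537, 299.36], 'tool_rot': [-3.139, 0.0, 3.047], 'force': [-0.615, 0.428, 0.476], 'width': 51.284, 'gripper_force': 0.0}
```

View pics/w7.png

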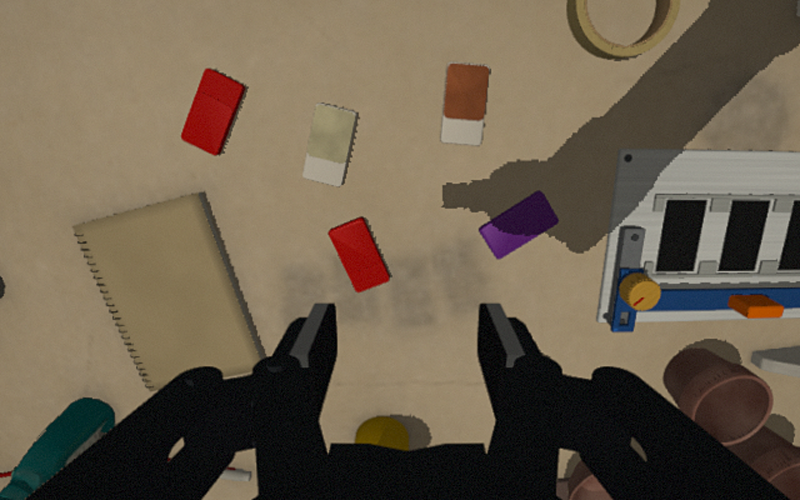

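```bash
cat >> h.py <<'E'
def tile(im,cor,z=9):
    P=p2w(im,cor,z)[:,:2]; c,(a,b),ang=cv2.minAreaRect(P.astype(np.float32))
    if a<b: ang+=90
    ang=(ang+90)%180-90; print('tile centre',np.round(c,1),'size',round(a,1),round(b,1),'long axis rad',round(np.radians(ang),3)); return np.array(c),np.radians(ang)
def needw(x,y,z,ang=None):
    "world target; ang = direction of tool x (mod pi)"
    s=ctrl.read_state(); p=np.array(s['eef_pos']); M=R.from_euler('xyz',s['tool_rot']).as_matrix()
    d=M.T@(np.array([x,y,z])-p)/300; tw=0 if ang is None else -((ang-s['tool_rot'][2]+np.pi/2)%np.pi-np.pi/2)/np.pi
    print('at',np.round(p,1),'yaw',round(s['tool_rot'][2],3),'F',np.round(s['force'],1),'w',round(s['width'],1),'need t',np.round(d,3),'twist',round(float(tw),3),'q7',round(s['qpos'][6],2))
E
python3 - <<'E'
from h import *
im=load('wrist')
c,a=tile(im,np.array([(447,65),(490,66),(484,145),(441,142)])/1.25); needw(c[0],c[1],80,a)
c,a=tile(im,np.array([(319,103),(357,109),(341,186),(303,180)])/1.25)
E
```

```text
tile centre [ 399.2 -247. ] size 41.8 72.3 long axis rad -0.128
at [ 477.3 -306.9  299.1] yaw 3.05 F [ 0.4  0.7 -0.5] w 51.4 need t [0.277 0.175 0.73 ] twist 0.012 q7 2.17
tile centre [ 423.7 -380.1] size 38.0 78.8 long axis rad -0.337
```

Emit:
carry_out(
  moves=[
    {"tx": 0.14, "ty": 0.09, "tz": 0.1, "twist": 0.012, "fingers": 0.7},
    {"tx": 0.137, "ty": 0.085, "tz": 0.1, "twist": 0, "fingers": 0.7},
    {"tx": 0, "ty": 0, "tz": 0.18, "twist": 0, "fingers": 0.7},
    {"tx": 0, "ty": 0, "tz": 0.18, "twist": 0, "fingers": 0.7},
    {"tx": 0, "ty": 0, "tz": 0.17, "twist": 0, "fingers": 0.7},
    {"tx": 0, "ty": 0, "tz": 0, "twist": 0, "fingers": 0.7},
    {"tx": 0, "ty": 0, "tz": 0, "twist": 0, "fingers": 0.7},
  ],
)

```text
clock: 17.38
eef_pos: [401.4, -244.8, 81.8]
tool_rot: [-3.141, 0.002, 3.015]
force: [0.1, -0.8, 0.1]
width: 59.5
gripper_force: 0.0
```

Run:
```python
from h import *
needw(399.2,-247,15,-.11)
im=snap('wrist'); c=im['color'].astype(int)
m=((c[...,2]-c[...,0]>50)&(c[...,2]-c[...,1]>30)).astype(np.uint8)  # brown glaze
n,l,s,ce=cv2.connectedComponentsWithStats(m); 
for i in np.argsort(-s[1:,4])[:4]+1: print(s[i],ce[i])
i=1+np.argmax(s[1:,4]); pts=np.argwhere(l==i)[:,::-1]
P=p2w(im,pts,9)[:,:2]; r=cv2.minAreaRect(P.astype(np.float32)); print(r)
```

```text
at [ 401.4 -244.8   81.8] yaw 3.015 F [ 0.1 -0.8  0.1] w 59.5 need t [ 0.007 -0.008  0.223] twist -0.005 q7 2.26
[ 290  151   64   46 2492] [319.535313   171.64085072]
[ 162  361   39   39 1127] [183.10470275 382.00532387]
[  0 182  13  86 553] [  3.98191682 212.77938517]
[324 221   3   3   9] [325. 222.]
((376.4703674316406, -243.797119140625), (38.362979888916016, 28.366559982299805), 81.03697967529297)
```

Emit:
carry_out(
  moves=[
    {"tx": 0.007, "ty": -0.008, "tz": 0.11, "twist": 0.002, "fingers": 0.7},
    {"tx": 0, "ty": 0, "tz": 0.108, "twist": 0, "fingers": 0.7},
    {"tx": 0, "ty": 0, "tz": 0, "twist": 0, "fingers": 0.7},
    {"tx": 0, "ty": 0, "tz": 0, "twist": 0, "fingers": 0.3},
    {"tx": 0, "ty": 0, "tz": 0, "twist": 0, "fingers": 0.3},
    {"tx": 0, "ty": 0, "tz": 0, "twist": 0, "fingers": 0.3},
    {"tx": 0, "ty": 0, "tz": 0, "twist": 0, "fingers": 0.3},
  ],
)

```text
clock: 18.3
eef_pos: [398.4, -246.0, 23.4]
tool_rot: [3.137, 0.001, 3.007]
force: [0.0, 0.3, 0.6]
width: 25.7
gripper_force: 0.0
```

Run:
```python
from h import *
needw(399.2,-247,15,-.11); print(ctrl.tips_ahead, ctrl.read_state()['gripper_force'])
```

```text
at [ 398.4 -246.    23.4] yaw 3.007 F [0.  0.3 0.6] w 25.7 need t [-0.003 -0.003  0.028] twist -0.008 q7 2.55
11.0 0.0
```

Emit:
carry_out(
  moves=[
    {"tx": 0, "ty": 0, "tz": 0, "twist": 0, "fingers": 0.7},
    {"tx": 0, "ty": 0, "tz": 0, "twist": 0, "fingers": 0.7},
    {"tx": 0, "ty": 0, "tz": 0, "twist": 0, "fingers": 0.7},
    {"tx": -0.003, "ty": -0.003, "tz": 0.032, "twist": 0, "fingers": 0.7},
    {"tx": 0, "ty": 0, "tz": 0, "twist": 0, "fingers": 0.7},
  ],
)

```text
clock: 18.92
eef_pos: [398.7, -246.7, 13.0]
tool_rot: [3.137, -0.001, 3.007]
force: [-0.3, 0.2, 0.1]
width: 59.8
gripper_force: 0.0
```

Run:
```python
from h import *
needw(399.2,-247,14,-.13);
```

```text
at [ 398.7 -246.7   13. ] yaw 3.007 F [-0.3  0.2  0.1] w 59.8 need t [-0.002 -0.001 -0.003] twist -0.001 q7 2.65
```

Emit:
carry_out(
  moves=[
    {"tx": 0, "ty": 0, "tz": 0, "twist": 0, "fingers": 0.35},
    {"tx": 0, "ty": 0, "tz": 0, "twist": 0, "fingers": 0.35},
    {"tx": 0, "ty": 0, "tz": 0, "twist": 0, "fingers": 0.35},
    {"tx": 0, "ty": 0, "tz": 0, "twist": 0, "fingers": 0.35},
  ],
)

```text
clock: 19.42
eef_pos: [399.0, -246.9, 14.1]
tool_rot: [3.137, 0.001, 3.007]
force: [-0.5, 0.4, 5.4]
width: 37.6
gripper_force: 59.8
```

Run:
```python
from h import *
needw(399.2,-247,14,-.13); print(np.round(ctrl.read_state()['qpos'],2),ctrl.read_state()['gripper_force'])
p=wor((-15,-72)); needw(p[0],p[1],90,YAW)
```

```text
at [ 399.  -246.9   14.1] yaw 3.007 F [-0.5  0.4  5.4] w 37.6 need t [-0.001 -0.     0.   ] twist -0.001 q7 2.65
[ 0.36  0.81  0.21  2.17 -0.73  0.24  2.65] 59.76918339729309
at [ 399.  -246.9   14.1] yaw 3.007 F [-0.5  0.4  5.4] w 37.6 need t [-0.401  0.799 -0.249] twist -0.014 q7 2.65
```

Emit:
carry_out(
  moves=[
    {"tx": 0, "ty": 0, "tz": -0.12, "twist": 0, "fingers": 0.35},
    {"tx": 0, "ty": 0, "tz": -0.13, "twist": 0, "fingers": 0.35},
    {"tx": -0.06, "ty": 0.11, "tz": 0, "twist": -0.014, "fingers": 0.35},
    {"tx": -0.06, "ty": 0.115, "tz": 0, "twist": 0, "fingers": 0.35},
    {"tx": -0.06, "ty": 0.115, "tz": 0, "twist": 0, "fingers": 0.35},
    {"tx": -0.06, "ty": 0.115, "tz": 0, "twist": 0, "fingers": 0.35},
    {"tx": -0.06, "ty": 0.115, "tz": 0, "twist": 0, "fingers": 0.35},
    {"tx": -0.06, "ty": 0.115, "tz": 0, "twist": 0, "fingers": 0.35},
    {"tx": -0.04, "ty": 0.114, "tz": 0, "twist": 0, "fingers": 0.35},
    {"tx": 0, "ty": 0, "tz": 0, "twist": 0, "fingers": 0.35},
    {"tx": 0, "ty": 0, "tz": 0, "twist": 0, "fingers": 0.35},
  ],
)

```text
clock: 20.8
eef_pos: [540.9, -20.8, 89.6]
tool_rot: [3.138, -0.0, 3.051]
force: [-0.3, -0.4, 0.7]
width: 37.5
gripper_force: 60.7
```

Run:
```python
from h import *
need(-15,-72,40,np.pi+YAW); s=st(); print(np.round(s['qpos'],2))
im=snap('wrist')
# visible near part of held tile & the pads
save(im,'w8.png',(170,90,490,320),2.4)
```

```text
at [-24.9 -67.7] 89.6 yaw 3.0512 F [-0.3 -0.4  0.7] need t [-0.033 -0.015  0.165] twist -0.0
{'clock': 20.8, 'eef_pos': [540.871, -20.821, 89.63], 'tool_rot': [3.138, -0.0, 3.051], 'force': [-0.257, -0.424, 0.743], 'width': 37.473, 'gripper_force': 60.65}
[-0.34  0.76  0.51  1.96 -0.66  0.59  2.1 ]
```

View pics/w8.png

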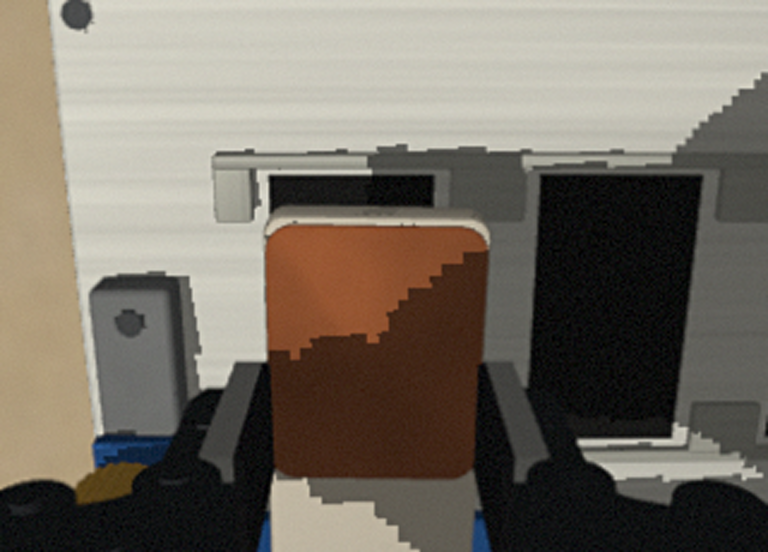

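Run:
```python
from h import *
im=load('wrist'); f=lambda p,z: np.round(car(p2w(im,np.array(p)/2.4+[170,90],z)[0]),1)
t=car(ctrl.read_state()['eef_pos']); zt=ctrl.read_state()['eef_pos'][2]-14.1+9
print('tcp',t,zt); print('tile near',f((377,226),zt)-t,'L',f((267,250),zt)-t,'R',f((489,250),zt)-t,'L2',f((272,460),zt)-t,'R2',f((474,460),zt)-t)
print('pad1',f((270,175),8),f((435,175),8),'pad2',f((540,174),8),f((703,175),8),f((530,436),8),f((676,437),8))
```

```text
tcp [-24.96868268 -68.39193034] 84.60298983981066
tile near [-36.73131732   1.69193034] L [-32.53131732 -17.30806966] R [-32.43131732  21.19193034] L2 [  8.76868268 -18.00806966] R2 [ 8.96868268 20.09193034]
pad1 [-55.3 -94.2] [-55.2 -50.7] pad2 [-55.5 -22.9] [-55.3  21. ] [ 22.3 -21.2] [23.2 22.2]
```

Emit:
carry_out(
  moves=[
    {"tx": -0.029, "ty": -0.016, "tz": 0.05, "twist": 0, "fingers": 0.35},
    {"tx": 0, "ty": 0, "tz": 0.1, "twist": 0, "fingers": 0.35},
    {"tx": 0, "ty": 0, "tz": 0, "twist": 0, "fingers": 0.35},
    {"tx": 0, "ty": 0, "tz": 0, "twist": 0, "fingers": 0.35},
  ],
)

```text
clock: 21.35
eef_pos: [549.8, -26.7, 44.7]
tool_rot: [3.137, 0.0, 3.05]
force: [0.2, -0.9, -1.4]
width: 37.7
gripper_force: 60.6
```

Run:
```python
from h import *
need(-16.3,-73.3,23.1,np.pi+YAW); st()
```

```text
at [-15.5 -72.8] 44.7 yaw 3.0499 F [ 0.2 -0.9 -1.4] need t [ 0.003 -0.002  0.072] twist -0.0004
{'clock': 21.35, 'eef_pos': [549.826, -26.664, 44.734], 'tool_rot': [3.137, 0.0, 3.05], 'force': [0.243, -0.876, -1.375], 'width': 37.744, 'gripper_force': 60.64}
```

Emit:
carry_out(
  moves=[
    {"tx": 0.003, "ty": -0.002, "tz": 0.05, "twist": 0, "fingers": 0.35},
    {"tx": 0, "ty": 0, "tz": 0.018, "twist": 0, "fingers": 0.35},
    {"tx": 0, "ty": 0, "tz": 0, "twist": 0, "fingers": 0.35},
    {"tx": 0, "ty": 0, "tz": 0, "twist": 0, "fingers": 0.35},
  ],
)

```text
clock: 21.85
eef_pos: [548.9, -26.1, 24.3]
tool_rot: [3.137, 0.001, 3.051]
force: [-0.0, 0.3, -0.0]
width: 37.8
gripper_force: 60.7
```

Run:
```python
from h import *
need(-16.3,-73.3,23.1,np.pi+YAW); st()
```

```text
at [-16.5 -72.2] 24.3 yaw 3.0513 F [-0.   0.3 -0. ] need t [-0.001 -0.004  0.004] twist 0.0
{'clock': 21.85, 'eef_pos': [548.876, -26.061, 24.344], 'tool_rot': [3.137, 0.001, 3.051], 'force': [-0.012, 0.28, -0.048], 'width': 37.826, 'gripper_force': 60.653}
```

Emit:
carry_out(
  moves=[
    {"tx": 0, "ty": -0.003, "tz": 0.006, "twist": 0, "fingers": 0.35},
    {"tx": 0, "ty": 0, "tz": 0, "twist": 0, "fingers": 0.35},
    {"tx": 0, "ty": 0, "tz": 0, "twist": 0, "fingers": 0.35},
  ],
)

```text
clock: 22.22
eef_pos: [548.7, -26.9, 22.5]
tool_rot: [3.137, 0.0, 3.051]
force: [0.8, -0.1, 0.4]
width: 37.5
gripper_force: 60.7
```

Emit:
carry_out(
  moves=[
    {"tx": 0, "ty": 0, "tz": 0, "twist": 0, "fingers": 0.6},
    {"tx": 0, "ty": 0, "tz": 0, "twist": 0, "fingers": 0.6},
    {"tx": 0, "ty": 0, "tz": 0, "twist": 0, "fingers": 0.6},
    {"tx": 0, "ty": 0, "tz": -0.1, "twist": 0, "fingers": 0.6},
    {"tx": 0, "ty": 0, "tz": -0.15, "twist": 0, "fingers": 0.6},
    {"tx": 0.05, "ty": 0.15, "tz": -0.1, "twist": 0, "fingers": 0.6},
    {"tx": 0.05, "ty": 0.0, "tz": 0, "twist": 0, "fingers": 0.6},
    {"tx": 0, "ty": 0, "tz": 0, "twist": 0, "fingers": 0.6},
  ],
)

```text
clock: 23.22
eef_pos: [521.9, 20.8, 127.9]
tool_rot: [3.136, -0.0, 3.052]
force: [-0.1, -0.6, -0.7]
width: 51.1
gripper_force: 0.0
```

```bash
cat >> h.py <<'E'
def placed(im,y0,glaze):
    "carrier-frame outline of a tile's glaze near pad centre y0 (top of tile z=17)"
    c=im['color'].astype(int); h=cv2.cvtColor(im['color'],cv2.COLOR_BGR2HSV)
    m=glaze(c,h).astype(np.uint8)
    q=w2p(im,[np.r_[wor((x,y)),17] for x,y in((-60,y0-30),(-60,y0+30),(30,y0+30),(30,y0-30))]).astype(np.int32)
    roi=np.zeros_like(m); cv2.fillConvexPoly(roi,cv2.convexHull(q),1); m=cv2.morphologyEx(m*roi,cv2.MORPH_OPEN,np.ones((2,2),np.uint8))
    n,l,s,ce=cv2.connectedComponentsWithStats(m); i=1+np.argmax(s[1:,4]); pts=np.argwhere(l==i)[:,::-1]
    P=np.array([car(p) for p in p2w(im,pts,17)]); r=cv2.minAreaRect(P.astype(np.float32))
    print('n',s[i,4],'rect',np.round(r[0],1),np.round(r[1],1),round(r[2],1),'x',P[:,0].min().round(1),P[:,0].max().round(1),'y',P[:,1].min().round(1),P[:,1].max().round(1))
brown=lambda c,h:(c[...,2]-c[...,0]>25)&(c[...,2]>1.5*c[...,0])
E
python3 - <<'E'
from h import *
st(); im=snap('wrist'); placed(im,-72,brown); save(im,'w9.png',(120,60,500,320),2.1)
E
```

```text
{'clock': 23.225, 'eef_pos': [521.893, 20.824, 127.876], 'tool_rot': [3.136, -0.0, 3.052], 'force': [-0.064, -0.568, -0.702], 'width': 51.113, 'gripper_force': 0.0}
n 3020 rect [-28.2 -71.8] [39.1 49.5] 88.4 x -52.6 -3.2 y -91.4 -51.9
```

View pics/w9.png

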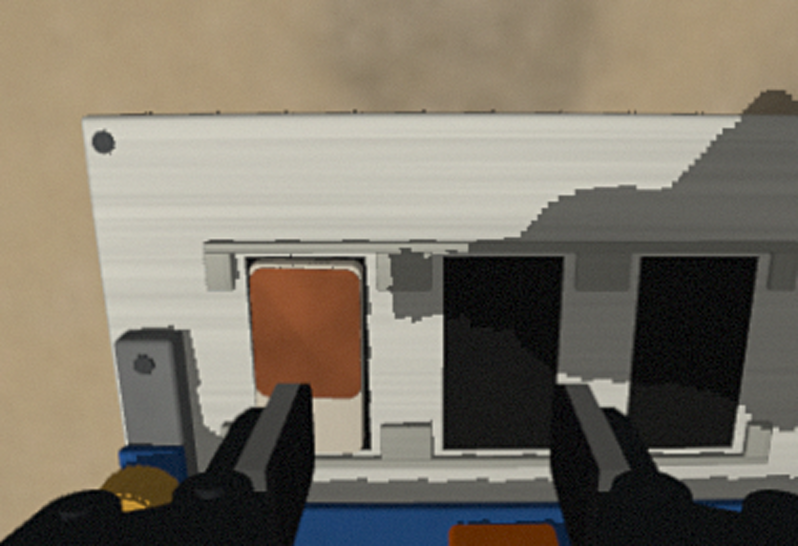

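Emit:
carry_out(
  moves=[
    {"tx": 0.018, "ty": -0.132, "tz": -0.046, "twist": 0, "fingers": 0.7},
    {"tx": 0.019, "ty": -0.132, "tz": -0.046, "twist": 0, "fingers": 0.7},
    {"tx": 0.018, "ty": -0.132, "tz": -0.046, "twist": 0, "fingers": 0.7},
    {"tx": 0.019, "ty": -0.132, "tz": -0.046, "twist": 0, "fingers": 0.7},
    {"tx": 0.018, "ty": -0.132, "tz": -0.046, "twist": 0, "fingers": 0.7},
    {"tx": 0.019, "ty": -0.132, "tz": -0.046, "twist": 0, "fingers": 0.7},
    {"tx": 0.018, "ty": -0.132, "tz": -0.046, "twist": 0, "fingers": 0.7},
    {"tx": 0.019, "ty": -0.132, "tz": -0.046, "twist": 0, "fingers": 0.7},
    {"tx": 0.018, "ty": -0.132, "tz": -0.046, "twist": 0, "fingers": 0.7},
    {"tx": 0, "ty": 0, "tz": 0, "twist": 0, "fingers": 0.7},
  ],
)

```text
clock: 24.52
eef_pos: [439.3, -336.6, 251.2]
tool_rot: [-3.142, 0.002, 3.044]
force: [-0.3, -0.1, -0.4]
width: 59.6
gripper_force: 0.0
```

Emit:
carry_out(
  moves=[
    {"tx": 0, "ty": 0, "tz": 0, "twist": -0.054, "fingers": 0.7},
    {"tx": 0, "ty": 0, "tz": 0, "twist": -0.054, "fingers": 0.7},
    {"tx": 0, "ty": 0, "tz": 0, "twist": -0.054, "fingers": 0.7},
    {"tx": 0, "ty": 0, "tz": 0, "twist": -0.054, "fingers": 0.7},
    {"tx": 0, "ty": 0, "tz": 0, "twist": -0.054, "fingers": 0.7},
    {"tx": 0, "ty": 0, "tz": 0, "twist": -0.054, "fingers": 0.7},
    {"tx": 0, "ty": 0, "tz": 0, "twist": -0.054, "fingers": 0.7},
    {"tx": 0, "ty": 0, "tz": 0, "twist": -0.054, "fingers": 0.7},
    {"tx": 0, "ty": 0, "tz": 0, "twist": -0.054, "fingers": 0.7},
  ],
)

```text
clock: 25.65
eef_pos: [440.4, -330.6, 249.6]
tool_rot: [3.141, 0.006, -1.718]
force: [0.8, 2.2, -2.3]
width: 59.8
gripper_force: 0.0
```

Emit:
carry_out(
  moves=[
    {"tx": 0, "ty": 0, "tz": 0, "twist": -0.054, "fingers": 0.7},
    {"tx": 0, "ty": 0, "tz": 0, "twist": -0.054, "fingers": 0.7},
    {"tx": 0, "ty": 0, "tz": 0, "twist": -0.054, "fingers": 0.7},
    {"tx": 0, "ty": 0, "tz": 0, "twist": -0.054, "fingers": 0.7},
    {"tx": 0, "ty": 0, "tz": 0, "twist": -0.054, "fingers": 0.7},
    {"tx": 0, "ty": 0, "tz": 0, "twist": -0.054, "fingers": 0.7},
    {"tx": 0, "ty": 0, "tz": 0, "twist": -0.054, "fingers": 0.7},
    {"tx": 0, "ty": 0, "tz": 0, "twist": -0.054, "fingers": 0.7},
    {"tx": 0, "ty": 0, "tz": 0, "twist": 0, "fingers": 0.7},
  ],
)

```text
clock: 26.78
eef_pos: [414.1, -177.0, 96.3]
tool_rot: [3.0, -0.178, -0.53]
force: [-0.3, -0.2, -0.6]
width: 59.8
gripper_force: 0.0
```

```bash
cat >> h.py <<'E'
def cream(im,near=(424,-380),zt=9,lim=90):
    "cream tile incl. white end: bright/greenish pixels unlike the table, printed with the glaze part too"
    h=cv2.cvtColor(im['color'],cv2.COLOR_BGR2HSV); lab=cv2.cvtColor(im['color'],cv2.COLOR_BGR2LAB).astype(int)
    q=w2p(im,[np.r_[np.array(near)+[a,b],zt] for a,b in((-lim,-lim),(-lim,lim),(lim,lim),(lim,-lim))]).astype(np.int32)
    roi=np.zeros(h.shape[:2],np.uint8); cv2.fillConvexPoly(roi,cv2.convexHull(q),1)
    med=np.median(lab[roi>0],axis=0); d=lab-med
    m=((d[...,1]<-4)&(d[...,0]>-25)).astype(np.uint8)*roi
    m=cv2.morphologyEx(m,cv2.MORPH_OPEN,np.ones((3,3),np.uint8))
    n,l,s,ce=cv2.connectedComponentsWithStats(m); print('median lab',med)
    for i in (np.argsort(-s[1:,4])[:3]+1):
        pts=np.argwhere(l==i)[:,::-1]; P=p2w(im,pts,zt)[:,:2]; r=cv2.minAreaRect(P.astype(np.float32))
        print(s[i],np.round(ce[i]),'col',im['color'][l==i].mean(0).astype(int),'rect',np.round(r[0],1),np.round(r[1],1),round(r[2],1))
E
python3 - <<'E'
from h import *
s=st(); print(np.round(s['qpos'],2)); im=snap('wrist'); cream(im)
print(w2p(im,[[424,-380,9]]))
E
```

```text
{'clock': 26.775, 'eef_pos': [414.077, -177.036, 96.297], 'tool_rot': [3.0, -0.178, -0.53], 'force': [-0.274, -0.154, -0.6], 'width': 59.821, 'gripper_force': 0.0}
[ 0.95  0.95 -1.25  2.3   1.43  1.12  2.94]
median lab [137. 130. 144.]
[[534.41267843  65.32612379]]
```

Emit:
carry_out(
  moves=[
    {"tx": 0, "ty": 0, "tz": 0, "twist": 0.05, "fingers": 0.7},
    {"tx": 0, "ty": 0, "tz": 0, "twist": 0.05, "fingers": 0.7},
    {"tx": 0, "ty": 0, "tz": 0, "twist": 0.05, "fingers": 0.7},
    {"tx": 0, "ty": 0, "tz": 0, "twist": 0.05, "fingers": 0.7},
  ],
)

```text
clock: 27.32
eef_pos: [416.5, -179.9, 98.2]
tool_rot: [3.138, -0.232, -1.184]
force: [-0.1, -1.0, 0.2]
width: 59.5
gripper_force: 0.0
```

Run:
```python
from h import *
s=st(); print(np.round(s['qpos'],2))
```

```text
{'clock': 27.325, 'eef_pos': [416.509, -179.921, 98.202], 'tool_rot': [3.138, -0.232, -1.184], 'force': [-0.06, -0.971, 0.152], 'width': 59.527, 'gripper_force': 0.0}
[ 0.95  0.93 -1.22  2.29  1.42  1.09  2.31]
```

```bash
cat >> h.py <<'E'
def tz():
    s=ctrl.read_state(); M=R.from_euler('xyz',s['tool_rot']).as_matrix(); print('pos',np.round(s['eef_pos'],1),'toolz',np.round(M[:,2],3),'toolx',np.round(M[:,0],3),'q',np.round(s['qpos'],2)); return M
E
python3 - <<'E'
from h import *
tz()
for e in((3.0,-.178,-.53),(3.138,-.232,-1.184)): print(R.from_euler('xyz',e).as_matrix()[:,2])
E
```

```text
pos [ 416.5 -179.9   98.2] toolz [ 0.083 -0.214 -0.973] toolx [ 0.367 -0.901  0.23 ] q [ 0.95  0.93 -1.22  2.29  1.42  1.09  2.31]
[ 0.07990022 -0.21037407 -0.9743504 ]
[ 0.08340507 -0.21429197 -0.97320221]
```

Emit:
carry_out(
  moves=[
    {"tx": 0, "ty": 0, "tz": -0.1, "twist": 0.05, "fingers": 0.7},
    {"tx": 0, "ty": 0, "tz": -0.1, "twist": 0.05, "fingers": 0.7},
    {"tx": 0, "ty": 0, "tz": -0.1, "twist": 0.05, "fingers": 0.7},
    {"tx": 0, "ty": 0, "tz": -0.1, "twist": 0.05, "fingers": 0.7},
    {"tx": 0, "ty": 0, "tz": 0, "twist": 0, "fingers": 0.7},
  ],
)

```text
clock: 27.95
eef_pos: [407.7, -153.8, 217.3]
tool_rot: [-3.002, -0.191, -1.82]
force: [0.6, -0.0, 0.2]
width: 59.9
gripper_force: 0.0
```

Run:
```python
from h import *
tz()
```

```text
pos [ 407.7 -153.8  217.3] toolz [ 0.088 -0.216 -0.972] toolx [-0.242 -0.952  0.19 ] q [ 0.98  0.58 -1.23  2.22  1.02  0.96  2.01]
```

Run:
```python
from h import *
needw(215,-440,300)
```

```text
at [ 407.7 -153.8  217.3] yaw -1.82 F [ 0.6 -0.   0.2] w 59.9 need t [ 1.116  0.375 -0.119] twist 0.0 q7 2.01
```

Emit:
carry_out(
  moves=[
    {"tx": 0.124, "ty": 0.042, "tz": -0.013, "twist": 0, "fingers": 0.7},
    {"tx": 0.124, "ty": 0.042, "tz": -0.013, "twist": 0, "fingers": 0.7},
    {"tx": 0.124, "ty": 0.042, "tz": -0.013, "twist": 0, "fingers": 0.7},
    {"tx": 0.124, "ty": 0.042, "tz": -0.013, "twist": 0, "fingers": 0.7},
    {"tx": 0.124, "ty": 0.042, "tz": -0.013, "twist": 0, "fingers": 0.7},
    {"tx": 0.124, "ty": 0.042, "tz": -0.013, "twist": 0, "fingers": 0.7},
    {"tx": 0.124, "ty": 0.042, "tz": -0.013, "twist": 0, "fingers": 0.7},
    {"tx": 0.124, "ty": 0.042, "tz": -0.013, "twist": 0, "fingers": 0.7},
    {"tx": 0.124, "ty": 0.042, "tz": -0.013, "twist": 0, "fingers": 0.7},
    {"tx": 0, "ty": 0, "tz": 0, "twist": 0.05, "fingers": 0.7},
    {"tx": 0, "ty": 0, "tz": 0, "twist": 0.05, "fingers": 0.7},
    {"tx": 0, "ty": 0, "tz": 0, "twist": 0.05, "fingers": 0.7},
  ],
)

```text
clock: 29.45
eef_pos: [230.7, -432.9, 264.3]
tool_rot: [-2.924, -0.138, -2.32]
force: [0.3, -0.1, -0.4]
width: 59.7
gripper_force: 0.0
```

Run:
```python
from h import *
tz()
# FK fit
D=[([-1.289,.628,.038,1.517,-.027,.996,-.02],[221.5,611.1,242.3],[3.1416,0,2.794]),
([-.33,.27,.27,1.76,-.08,1.14,1.45],[486.7,34.3,373.4],[-3.139,-.011,3.064]),
([.36,.81,.21,2.17,-.73,.24,2.65],[399,-246.9,14.1],[3.137,.001,3.007]),
([-.34,.76,.51,1.96,-.66,.59,2.1],[540.9,-20.8,89.6],[3.138,0,3.051]),
([.95,.95,-1.25,2.3,1.43,1.12,2.94],[414.1,-177,96.3],[3.0,-.178,-.53]),
([.95,.93,-1.22,2.29,1.42,1.09,2.31],[416.5,-179.9,98.2],[3.138,-.232,-1.184]),
([.98,.58,-1.23,2.22,1.02,.96,2.01],[407.7,-153.8,217.3],[-3.002,-.191,-1.82])]
s=ctrl.read_state(); D.append((s['qpos'],s['eef_pos'],s['tool_rot']))
import itertools
from scipy.optimize import least_squares
r=lambda ax,a:R.from_euler(ax,a).as_matrix()
def fk(q,p,sg):
    h,L1,a1,L2,a2,L3,a3,off0,off7=p; s1,s3,s5,s7=sg
    M=r('z',s1*q[0]+off0)@r('y',q[1])@r('z',s3*q[2]); x=np.array([0,0,h])+M@[a1,0,L1]
    M=M@r('y',q[3]); x=x+M@[-a1+a2,0,L2]; M=M@r('z',s5*q[4])@r('y',q[5]); x=x+M@[a3,0,L3]; M=M@r('z',s7*q[6]+off7)
    return x,M
best=None
for sg in itertools.product((1,-1),repeat=4):
  for o7 in (0,1.57,3.14,-1.57):
    def res(p):
        e=[]
        for q,x,e3 in D:
            X,M=fk(q,p,sg); e+=list((X-x)/1000*3)+list((M-r('xyz',e3)).ravel())
        return e
    f=least_squares(res,[330,420,0,420,0,250,0,0,o7])
    if best is None or f.cost<best[0]: best=(f.cost,sg,f.x)
print(best[0],best[1],np.round(best[2],2).tolist())
for q,x,e3 in D:
    X,M=fk(q,best[2],best[1]); print(np.round(X-x,1),np.round(np.abs(M-r('xyz',e3)).max(),3))
```

```text
pos [ 230.7 -432.9  264.3] toolz [ 0.066 -0.245 -0.967] toolx [-0.674 -0.726  0.138] q [ 1.78  0.46 -1.13  2.12  0.84  0.77  2.54]
0.001779303115569935 (-1, -1, -1, -1) [323.32, 559.25, -18.31, 380.98, -27.79, 341.89, -13.64, -0.05, 1.52]
[2.9 1.9 3.6] 0.001
[-6.2  3.9 -5.2] 0.008
[ 0.3 -1.9 -3.6] 0.008
[ 2.3  2.  -4.3] 0.003
[-0.7  0.2  3.9] 0.008
[-2.  -1.7  2.9] 0.011
[0.  3.1 0.2] 0.011
[ 1.9 -0.2  2.6] 0.012
```

```bash
cat > sim.py <<'E'
from h import *
from scipy.optimize import lsq_linear
r=lambda ax,a:R.from_euler(ax,a).as_matrix()
PRM=[323.32,559.25,-18.31,380.98,-27.79,341.89,-13.64,-.05,1.52]
LO=np.array([-3.06,-.37,-1.25,.18,-1.1,.23,-2.94]);HI=np.array([3.06,2.12,1.32,2.47,4.24,1.98,2.94])
VM=np.array([2.57,2.57,3.14,3.14,3.14,3.14,3.14])*.7/8
def fk(q):
    h,L1,a1,L2,a2,L3,a3,o0,o7=PRM
    M=r('z',-q[0]+o0)@r('y',q[1])@r('z',-q[2]); x=np.array([0,0,h])+M@[a1,0,L1]
    M=M@r('y',q[3]); x=x+M@[-a1+a2,0,L2]; M=M@r('z',-q[4])@r('y',q[5]); x=x+M@[a3,0,L3]; return x,M@r('z',-q[6]+o7)
def err(q,X,M): x,m=fk(q); return np.r_[(X-x)/1000,R.from_matrix(M@m.T).as_rotvec()]
def jac(q):
    J=np.zeros((6,7)); x0,m0=fk(q)
    for i in range(7):
        d=q.copy(); d[i]+=1e-5; x,m=fk(d); J[:3,i]=(x-x0)/1e-5/1000; J[3:,i]=R.from_matrix(m@m0.T).as_rotvec()/1e-5
    return J
def row(q,t,tw,w,lam=.03,it=6):
    x,m=fk(q); X=x+m@(np.array(t)*300); M=m@r('z',tw*np.pi); q0=q.copy(); W=np.r_[np.ones(3),np.ones(3)*w]
    lo,hi=np.maximum(LO,q0-VM),np.minimum(HI,q0+VM)
    for _ in range(it):
        A=np.vstack([W[:,None]*jac(q),lam*np.eye(7)]); b=np.r_[W*err(q,X,M),np.zeros(7)]
        q=q+lsq_linear(A,b,(np.minimum(lo-q,-1e-9),np.maximum(hi-q,1e-9))).x
    return q
def tilt(q): return fk(q)[1][:2,2]
E
python3 - <<'E'
from sim import *
# failure replay
X=np.array([439.3,-336.6,251.2]); M=r('xyz',[3.1416,0,3.044])
q=np.array([.4,.5,.3,1.9,-.4,.7,2.3])
for _ in range(60): q=np.clip(q+np.linalg.lstsq(np.vstack([jac(q),.01*np.eye(7)]),np.r_[err(q,X,M),np.zeros(7)],rcond=None)[0],LO,HI)
print('start',np.round(q,2),err(q,X,M).round(3))
for w in(.1,.3,1,3):
    p=q.copy()
    for k in range(17):
        p=row(p,[0,0,0],-.054,w)
        if k==8: print(' mid',np.round(fk(p)[0]),np.round(tilt(p),2))
    print(w,np.round(fk(p)[0]),np.round(tilt(p),3),np.round(p,2))
# candidate corrections from now
q=np.array(ctrl.read_state()['qpos']); 
dirs={'in':[-.47,.88,0],'out':[.47,-.88,0],'up':[0,0,1],'down':[0,0,-1],'left':[.88,.47,0],'right':[-.88,-.47,0]}
for w in(.3,1):
  for n,d in dirs.items():
    p=q.copy(); out=[]
    for k in range(16):
        t=fk(p)[1].T@(np.array(d)*.1); p=row(p,t,0,w)
        if k%3==0: out.append(np.round(tilt(p),2).tolist())
    print(w,n,out,np.round(fk(p)[0]),np.round(p,2))
  for tw in(.05,-.05):
    p=q.copy(); out=[]
    for k in range(40):
        p=row(p,[0,0,0],tw,w)
        if k%5==0: out.append(np.round(tilt(p),2).tolist())
    print(w,'tw',tw,out,np.round(fk(p)[0]),np.round(p,2))
E
```

```text
start [ 0.36  0.5   0.37  1.78 -0.22  0.9   2.3 ] [ 0. -0. -0. -0. -0.  0.]
 mid [ 439. -336.  251.] [-0.   -0.01]
0.1 [ 440. -327.  240.] [ 0.079 -0.541] [ 1.06  0.73 -1.25  2.13  1.4   1.3   2.94]
 mid [ 440. -336.  251.] [-0. -0.]
0.3 [ 440. -270.  174.] [ 0.096 -0.413] [ 1.01  0.83 -1.25  2.2   1.41  1.23  2.94]
 mid [ 440. -335.  251.] [-0. -0.]
1 [ 403. -128.   54.] [ 0.043 -0.105] [ 0.9   1.07 -1.25  2.33  1.47  1.1   2.94]
 mid [ 441. -334.  250.] [-0. -0.]
3 [382. -84.  28.] [ 0.006 -0.014] [ 0.87  1.15 -1.25  2.36  1.49  1.07  2.94]
0.3 in [[0.05, -0.25], [0.05, -0.25], [-0.01, -0.22], [-0.12, -0.17], [-0.16, -0.12], [-0.19, -0.09]] [ 72. -56. 313.] [ 0.76 -0.37 -0.35  2.47  0.05  1.15  2.76]
0.3 out [[0.05, -0.25], [0.05, -0.25], [0.05, -0.25], [0.05, -0.25], [0.05, -0.25], [0.06, -0.3]] [ 455. -843.  262.] [ 1.25  1.18 -1.25  0.7   1.29  1.44  2.94]
0.3 up [[0.05, -0.25], [0.05, -0.25], [0.01, -0.25], [-0.02, -0.25], [-0.03, -0.25], [-0.02, -0.26]] [ 254. -438.  734.] [ 1.55  0.32 -1.25  0.89  0.62  1.98  2.94]
0.3 down [[0.05, -0.25], [0.05, -0.25], [0.05, -0.25], [0.05,
[... 1482 characters left out ...]
-0.25], [0.05, -0.25], [0.05, -0.25], [0.05, -0.25], [0.05, -0.25], [0.05, -0.25]] [ 654. -208.  267.] [ 0.62  0.76 -0.9   1.51  0.9   1.23  1.91]
1 right [[0.05, -0.25], [0.05, -0.25], [0.05, -0.25], [0.04, -0.26], [0.03, -0.28], [0.01, -0.29]] [-104. -626.  165.] [ 2.4   0.95 -1.25  1.92  1.3   0.92  2.94]
1 tw 0.05 [[0.05, -0.25], [0.05, -0.25], [0.05, -0.25], [0.05, -0.25], [0.05, -0.25], [0.05, -0.25], [0.05, -0.25], [0.05, -0.25]] [ 231. -434.  267.] [ 0.56  0.3   0.53  2.13 -0.17  0.51 -2.69]
1 tw -0.05 [[0.05, -0.25], [0.05, -0.28], [0.06, -0.32], [0.07, -0.33], [0.07, -0.33], [0.07, -0.33], [0.04, -0.39], [0.08, -0.44]] [ 348.   22. -278.] [-1.48  2.12  1.09  2.15  4.24  1.08  2.94]
```

```bash
cat > s2.py <<'E'
from sim import *
w=.6
q0=np.array(ctrl.read_state()['qpos']); res=[]
def goto(q,X):
    for _ in range(40):
        x,m=fk(q); d=np.array(X)-x
        if np.linalg.norm(d)<3: break
        q=row(q,m.T@(d*min(1,40/np.linalg.norm(d)))/300,0,w,it=2)
    return q
for X in [(300,-400,400),(450,-250,400),(500,0,400),(450,-250,550),(600,-100,400),(350,-300,350),(250,-550,450)]:
    q=goto(q0,X)
    if np.linalg.norm(fk(q)[0]-X)>10: print(X,'unreach'); continue
    for sg in(.05,-.05):
        p=q.copy(); n=0; best=(9,)
        for k in range(75):
            p=row(p,[0,0,0],sg,w,it=2); t=np.linalg.norm(tilt(p)); x=fk(p)[0]
            if t<best[0]: best=(t,k,np.round(x),np.round(tilt(p),3),np.round(p,2))
            if x[2]<120: break
        print(X,sg,best[:4] if best[0]>.05 else best)
E
timeout 500 python3 s2.py
```

```text
(300, -400, 400) 0.05 (np.float64(0.22607805265674594), 43, array([ 277., -440.,  390.]), array([ 0.105, -0.2  ]))
(300, -400, 400) -0.05 (np.float64(0.2541467958055393), 0, array([ 300., -400.,  400.]), array([ 0.054, -0.248]))
(450, -250, 400) 0.05 (np.float64(0.18068881109918158), 42, array([ 440., -345.,  353.]), array([ 0.115, -0.139]))
(450, -250, 400) -0.05 (np.float64(0.254151449260771), 0, array([ 450., -250.,  400.]), array([ 0.054, -0.248]))
(500, 0, 400) 0.05 (np.float64(0.09569844119369725), 41, array([ 534., -162.,  302.]), array([ 0.083, -0.048]))
(500, 0, 400) -0.05 (np.float64(0.25407671119049263), 0, array([500.,   0., 400.]), array([ 0.055, -0.248]))
(450, -250, 550) 0.05 (np.float64(0.13718402999014742), 43, array([ 399., -428.,  524.]), array([ 0.114, -0.077]))
(450, -250, 550) -0.05 (np.float64(0.2542964432806556), 0, array([ 449., -251.,  548.]), array([ 0.055, -0.248]))
(600, -100, 400) 0.05 (np.float64(0.1768810780458863), 40, array([ 589., -196.,  343.]), array([ 0.111, -0.138]))
(600, -100, 400) -0.05 (np.float64(0.25417099239917923), 0, array([ 600., -100.,  400.]), array([ 0.054, -0.248]))
(350, -300, 350) 0.05 (np.float64(0.20500163584657174), 43, array([ 332., -367.,  315.]), array([ 0.116, -0.169]))
(350, -300, 350) -0.05 (np.float64(0.25415276274130855), 0, array([ 350., -300.,  350.]), array([ 0.054, -0.248]))
(250, -550, 450) 0.05 (np.float64(0.24822652834963244), 43, array([ 234., -565.,  445.]), array([ 0.083, -0.234]))
(250, -550, 450) -0.05 (np.float64(0.2668792741753872), 0, array([ 271., -545.,  434.]), array([ 0.031, -0.265]))
```

```bash
sed -i 's/^for X in .*/for X in [(480,100,400),(480,100,520),(420,120,450),(550,100,450),(380,60,450),(380,120,560),(450,20,550)]:/; s/for sg in(.05,-.05):/for sg in(.05,):/; s/if x\[2\]<120: break/if x[2]<120: break\n            if k>38 and k%3==0: print("   ",k,np.round(x),np.round(tilt(p),3))/' s2.py; timeout 500 python3 s2.py
```

```text
39 [550. -41. 316.] [ 0.024 -0.07 ]
    42 [ 532. -110.  245.] [0.081 0.013]
    45 [ 478. -163.  195.] [0.144 0.068]
    48 [ 377. -220.  186.] [0.174 0.131]
    51 [ 280. -248.  166.] [0.218 0.186]
    54 [ 193. -247.  141.] [0.274 0.22 ]
(480, 100, 400) 0.05 (np.float64(0.054551103209549374), 40, array([547., -66., 293.]), array([ 0.038, -0.039]))
    39 [561. -96. 510.] [-0.033 -0.085]
    42 [ 539. -212.  466.] [-0.027  0.008]
    45 [ 485. -306.  405.] [0.016 0.093]
    48 [ 415. -369.  332.] [0.09  0.157]
    51 [ 339. -398.  255.] [0.181 0.189]
    54 [ 266. -396.  182.] [0.27  0.188]
    57 [ 167. -363.  149.] [0.335 0.2  ]
(480, 100, 520) 0.05 (np.float64(0.02829439802133934), 42, array([ 539., -212.,  466.]), array([-0.027,  0.008]), array([-0.31,  0.64,  1.32,  1.3 , -0.6 ,  1.66, -2.94]))
    39 [534. -66. 408.] [-0.043 -0.041]
    42 [ 523. -161.  344.] [-0.018  0.058]
    45 [ 480. -229.  269.] [0.047 0.134]
    48 [ 421. -267.  196.] [0.133 0.174]
    51 [ 320. -286.  164.] [0.19  0.214]
    54 [ 221. -282.  138.] [0.249 0.247]
(420, 120, 450) 0.05 (np.float64(0.04085
[... 1480 characters left out ...]
0.162]
    69 [-38. 301. 595.] [ 0.484 -0.163]
    72 [-10. 320. 673.] [ 0.56  -0.077]
(380, 120, 560) 0.05 (np.float64(0.1663822889761768), 38, array([383., -36., 578.]), array([ 0.163, -0.034]))
    39 [ 515. -158.  569.] [-0.014 -0.092]
    42 [ 489. -276.  541.] [-0.022 -0.006]
    45 [ 422. -375.  495.] [0.004 0.074]
    48 [ 336. -446.  436.] [0.06  0.142]
    51 [ 241. -483.  366.] [0.138 0.187]
    54 [ 151. -487.  288.] [0.227 0.201]
    57 [  75. -461.  211.] [0.314 0.182]
    60 [  19. -412.  140.] [0.386 0.137]
(450, 20, 550) 0.05 (np.float64(0.022896184644315972), 42, array([ 489., -276.,  541.]), array([-0.022, -0.006]), array([-0.17,  0.57,  1.32,  1.17, -0.54,  1.78, -2.94]))
```

Run:
```python
from h import *
needw(450,20,550);
```

```text
at [ 230.7 -432.9  264.3] yaw -2.32 F [ 0.3 -0.1 -0.4] w 59.7 need t [-1.457  0.23  -1.243] twist 0.0 q7 2.54
```

Emit:
carry_out(
  moves=[
    {"tx": -0.121, "ty": 0.019, "tz": -0.104, "twist": 0, "fingers": 0.7},
    {"tx": -0.121, "ty": 0.019, "tz": -0.104, "twist": 0, "fingers": 0.7},
    {"tx": -0.121, "ty": 0.019, "tz": -0.104, "twist": 0, "fingers": 0.7},
    {"tx": -0.121, "ty": 0.019, "tz": -0.104, "twist": 0, "fingers": 0.7},
    {"tx": -0.121, "ty": 0.019, "tz": -0.104, "twist": 0, "fingers": 0.7},
    {"tx": -0.121, "ty": 0.019, "tz": -0.104, "twist": 0, "fingers": 0.7},
    {"tx": -0.121, "ty": 0.019, "tz": -0.104, "twist": 0, "fingers": 0.7},
    {"tx": -0.121, "ty": 0.019, "tz": -0.104, "twist": 0, "fingers": 0.7},
    {"tx": -0.121, "ty": 0.019, "tz": -0.104, "twist": 0, "fingers": 0.7},
    {"tx": -0.121, "ty": 0.019, "tz": -0.104, "twist": 0, "fingers": 0.7},
    {"tx": -0.121, "ty": 0.019, "tz": -0.104, "twist": 0, "fingers": 0.7},
    {"tx": -0.121, "ty": 0.019, "tz": -0.104, "twist": 0, "fingers": 0.7},
  ],
)

```text
clock: 30.95
eef_pos: [448.5, 21.5, 551.9]
tool_rot: [-2.925, -0.141, -2.315]
force: [0.8, -0.4, -0.0]
width: 59.7
gripper_force: 0.0
```

Emit:
carry_out(
  moves=[
    {"tx": 0, "ty": 0, "tz": 0, "twist": 0.055, "fingers": 0.7},
    {"tx": 0, "ty": 0, "tz": 0, "twist": 0.055, "fingers": 0.7},
    {"tx": 0, "ty": 0, "tz": 0, "twist": 0.055, "fingers": 0.7},
    {"tx": 0, "ty": 0, "tz": 0, "twist": 0.055, "fingers": 0.7},
    {"tx": 0, "ty": 0, "tz": 0, "twist": 0.055, "fingers": 0.7},
    {"tx": 0, "ty": 0, "tz": 0, "twist": 0.055, "fingers": 0.7},
    {"tx": 0, "ty": 0, "tz": 0, "twist": 0.055, "fingers": 0.7},
    {"tx": 0, "ty": 0, "tz": 0, "twist": 0.055, "fingers": 0.7},
    {"tx": 0, "ty": 0, "tz": 0, "twist": 0.055, "fingers": 0.7},
    {"tx": 0, "ty": 0, "tz": 0, "twist": 0.055, "fingers": 0.7},
    {"tx": 0, "ty": 0, "tz": 0, "twist": 0.055, "fingers": 0.7},
    {"tx": 0, "ty": 0, "tz": 0, "twist": 0.055, "fingers": 0.7},
  ],
)

```text
clock: 32.45
eef_pos: [447.9, 20.6, 551.0]
tool_rot: [-3.121, 0.257, 1.908]
force: [-0.8, 0.4, 0.7]
width: 59.8
gripper_force: 0.0
```

Emit:
carry_out(
  moves=[
    {"tx": 0, "ty": 0, "tz": 0, "twist": 0.055, "fingers": 0.7},
    {"tx": 0, "ty": 0, "tz": 0, "twist": 0.055, "fingers": 0.7},
    {"tx": 0, "ty": 0, "tz": 0, "twist": 0.055, "fingers": 0.7},
    {"tx": 0, "ty": 0, "tz": 0, "twist": 0.055, "fingers": 0.7},
    {"tx": 0, "ty": 0, "tz": 0, "twist": 0.055, "fingers": 0.7},
    {"tx": 0, "ty": 0, "tz": 0, "twist": 0.055, "fingers": 0.7},
    {"tx": 0, "ty": 0, "tz": 0, "twist": 0.055, "fingers": 0.7},
    {"tx": 0, "ty": 0, "tz": 0, "twist": 0.055, "fingers": 0.7},
    {"tx": 0, "ty": 0, "tz": 0, "twist": 0.055, "fingers": 0.7},
    {"tx": 0, "ty": 0, "tz": 0, "twist": 0.055, "fingers": 0.7},
    {"tx": 0, "ty": 0, "tz": 0, "twist": 0.055, "fingers": 0.7},
    {"tx": 0, "ty": 0, "tz": 0, "twist": 0.055, "fingers": 0.7},
  ],
)

```text
clock: 33.95
eef_pos: [448.0, 20.7, 550.9]
tool_rot: [2.906, -0.105, -0.156]
force: [-0.1, 0.2, -0.4]
width: 59.9
gripper_force: 0.0
```

```bash
cat > s3.py <<'E'
from sim import *
tz(); q0=np.array(ctrl.read_state()['qpos'])
import sys
w=.6; p=q0.copy()
for k in range(24):
    p=row(p,[0,0,0],.055,w,it=3)
    if abs(p[6]+2.94)<.05: print(k+1,np.round(fk(p)[0]),np.round(tilt(p),3),np.round(p,2))
E
python3 s3.py
```

```text
pos [448.   20.7 550.9] toolz [ 0.065 -0.247 -0.967] toolx [ 0.982 -0.154  0.105] q [ 0.23  0.13 -0.62  1.5   0.33  1.58 -2.14]
5 [441.  20. 548.] [ 0.053 -0.248] [-0.06  0.11 -0.28  1.5   0.29  1.56 -2.94]
6 [446. -10. 555.] [ 0.048 -0.219] [-0.2   0.1  -0.    1.47  0.23  1.55 -2.94]
7 [456. -39. 562.] [ 0.04  -0.191] [-0.34  0.12  0.27  1.43  0.16  1.55 -2.94]
8 [467. -64. 567.] [ 0.029 -0.166] [-0.47  0.17  0.55  1.39  0.08  1.57 -2.94]
9 [479. -83. 571.] [ 0.019 -0.149] [-0.58  0.23  0.82  1.34 -0.03  1.59 -2.94]
10 [487. -95. 573.] [ 0.011 -0.138] [-0.67  0.32  1.1   1.3  -0.16  1.62 -2.94]
11 [ 493. -105.  573.] [ 0.004 -0.129] [-0.7   0.41  1.32  1.28 -0.3   1.67 -2.94]
12 [ 505. -144.  572.] [-0.012 -0.098] [-0.54  0.47  1.32  1.21 -0.38  1.73 -2.94]
13 [ 509. -188.  567.] [-0.022 -0.065] [-0.39  0.52  1.32  1.17 -0.45  1.77 -2.94]
14 [ 503. -233.  558.] [-0.027 -0.031] [-0.27  0.55  1.32  1.15 -0.5   1.8  -2.94]
15 [ 489. -276.  547.] [-0.027  0.001] [-0.15  0.57  1.32  1.15 -0.55  1.81 -2.94]
16 [ 468. -317.  532.] [-0.022  0.032] [-0.05  0.59  1.32  1.16 -0.58  1.81 -2.94]
17 [ 443. -353.  515.] [-0.012  0.062] [ 0.04  0.61  1.32  1.19 -0.61  1.8  -2.94]
18 [ 415. -386.  496.] [0.002 0.09 ] [ 0.12  0.62  1.32  1.23 -0.63  1.79 -2.94]
19 [ 383. -415.  475.] [0.019 0.116] [ 0.2   0.64  1.32  1.28 -0.65  1.77 -2.94]
20 [ 350. -439.  453.] [0.041 0.14 ] [ 0.28  0.66  1.32  1.33 -0.68  1.75 -2.94]
21 [ 315. -459.  429.] [0.065 0.162] [ 0.36  0.68  1.32  1.38 -0.7   1.73 -2.94]
22 [ 280. -474.  403.] [0.093 0.18 ] [ 0.43  0.7   1.32  1.44 -0.73  1.71 -2.94]
23 [ 244. -485.  377.] [0.123 0.194] [ 0.5   0.72  1.32  1.5  -0.75  1.69 -2.94]
24 [ 209. -491.  349.] [0.154 0.205] [ 0.57  0.74  1.32  1.56 -0.78  1.66 -2.94]
```

Emit:
carry_out(
  moves=[
    {"tx": 0, "ty": 0, "tz": 0, "twist": 0.055, "fingers": 0.7},
    {"tx": 0, "ty": 0, "tz": 0, "twist": 0.055, "fingers": 0.7},
    {"tx": 0, "ty": 0, "tz": 0, "twist": 0.055, "fingers": 0.7},
    {"tx": 0, "ty": 0, "tz": 0, "twist": 0.055, "fingers": 0.7},
    {"tx": 0, "ty": 0, "tz": 0, "twist": 0.055, "fingers": 0.7},
    {"tx": 0, "ty": 0, "tz": 0, "twist": 0.055, "fingers": 0.7},
    {"tx": 0, "ty": 0, "tz": 0, "twist": 0.055, "fingers": 0.7},
    {"tx": 0, "ty": 0, "tz": 0, "twist": 0.055, "fingers": 0.7},
    {"tx": 0, "ty": 0, "tz": 0, "twist": 0.055, "fingers": 0.7},
    {"tx": 0, "ty": 0, "tz": 0, "twist": 0.055, "fingers": 0.7},
    {"tx": 0, "ty": 0, "tz": 0, "twist": 0.055, "fingers": 0.7},
  ],
)

```text
clock: 35.33
eef_pos: [456.8, 16.9, 524.3]
tool_rot: [3.117, -0.249, -1.498]
force: [-19.2, -63.8, 31.6]
width: 59.9
gripper_force: 0.0
```

```bash
python3 s3.py
```

```text
pos [456.8  16.9 524.3] toolz [-0.007 -0.248 -0.969] toolx [ 0.07  -0.967  0.247] q [-1.18  0.35  1.32  1.52 -0.09  1.5  -2.94]
1 [472.  -3. 514.] [-0.045 -0.227] [-1.02  0.42  1.32  1.45 -0.18  1.55 -2.94]
2 [497. -32. 512.] [-0.069 -0.201] [-0.87  0.49  1.32  1.39 -0.26  1.59 -2.94]
3 [517. -69. 508.] [-0.088 -0.17 ] [-0.73  0.54  1.32  1.33 -0.34  1.64 -2.94]
4 [ 528. -111.  501.] [-0.103 -0.136] [-0.6   0.59  1.32  1.29 -0.4   1.67 -2.94]
5 [ 531. -155.  492.] [-0.111 -0.1  ] [-0.48  0.62  1.32  1.27 -0.45  1.69 -2.94]
6 [ 526. -200.  480.] [-0.113 -0.065] [-0.37  0.64  1.32  1.27 -0.5   1.69 -2.94]
7 [ 514. -242.  464.] [-0.108 -0.03 ] [-0.27  0.66  1.32  1.28 -0.54  1.69 -2.94]
8 [ 497. -282.  447.] [-0.098  0.004] [-0.18  0.68  1.32  1.31 -0.57  1.67 -2.94]
9 [ 475. -319.  427.] [-0.083  0.036] [-0.1   0.7   1.32  1.35 -0.61  1.65 -2.94]
10 [ 450. -351.  405.] [-0.062  0.066] [-0.02  0.71  1.32  1.4  -0.64  1.62 -2.94]
11 [ 423. -378.  381.] [-0.037  0.092] [ 0.06  0.73  1.32  1.45 -0.68  1.59 -2.94]
12 [ 394. -401.  355.] [-0.008  0.115] [ 0.13  0.75  1.32  1.52 -0.72  1.56 -
[... 277 characters left out ...]
  0.157] [ 0.38  0.84  1.32  1.8  -0.92  1.44 -2.94]
17 [ 245. -444.  216.] [0.165 0.155] [ 0.44  0.87  1.32  1.88 -0.98  1.41 -2.94]
18 [ 219. -440.  190.] [0.198 0.149] [ 0.49  0.9   1.32  1.95 -1.04  1.4  -2.94]
19 [ 193. -432.  164.] [0.23  0.138] [ 0.55  0.93  1.32  2.03 -1.1   1.39 -2.94]
20 [ 156. -416.  155.] [0.255 0.141] [ 0.63  0.93  1.32  2.1  -1.1   1.38 -2.94]
21 [ 121. -398.  146.] [0.28  0.142] [ 0.71  0.94  1.32  2.16 -1.1   1.38 -2.94]
22 [  89. -378.  136.] [0.305 0.141] [ 0.8   0.95  1.32  2.22 -1.1   1.37 -2.94]
23 [  61. -356.  127.] [0.33  0.138] [ 0.89  0.96  1.32  2.28 -1.1   1.37 -2.94]
24 [  36. -333.  117.] [0.354 0.132] [ 0.98  0.98  1.32  2.33 -1.1   1.37 -2.94]
```

Run:
```python
from h import *
for _ in range(2):
    snap('top'); s=st()
print(np.round(s['qpos'],2),np.round(s['qd'],2),np.round(s['tau'],1))
```

```text
{'clock': 35.375, 'eef_pos': [458.281, 28.781, 520.739], 'tool_rot': [3.112, -0.246, -1.48], 'force': [5.183, 8.088, -3.522], 'width': 59.663, 'gripper_force': 0.0}
{'clock': 35.425, 'eef_pos': [458.1, 25.896, 521.462], 'tool_rot': [3.113, -0.247, -1.483], 'force': [-0.387, 0.513, -0.826], 'width': 60.35, 'gripper_force': 0.0}
[-1.18  0.35  1.31  1.52 -0.09  1.5  -2.94] [ 0.06 -0.06  0.09  0.    0.09 -0.    0.01] [  2.  -29.2  10.4 -21.8   1.4  -0.1  -0.1]
```

```bash
cat > s4.py <<'E'
from sim import *
import sys
w=.6; q0=np.array(ctrl.read_state()['qpos']); out=[]
def goto(q,X):
    n=0
    for _ in range(30):
        x,m=fk(q); d=np.array(X)-x
        if np.linalg.norm(d)<4: break
        q=row(q,m.T@(d*min(1,45/np.linalg.norm(d)))/300,0,w,it=2)
    return q
for X in eval(sys.argv[1]):
    q=goto(q0,X); t0=tilt(q)
    if np.linalg.norm(fk(q)[0]-X)>25: continue
    p=q.copy()
    for k in range(16):
        p=row(p,[0,0,0],.05,w,it=2); x=fk(p)[0]
        if x[2]<200: break
        out.append((round(float(np.linalg.norm(tilt(p))),3),X,k+1,np.round(x).tolist(),np.round(tilt(p),3).tolist(),np.round(t0,2).tolist(),np.round(p,2).tolist()))
out.sort(key=lambda o:o[0])
seen=set()
for o in out:
    if o[1] not in seen: seen.add(o[1]); print(*o)
    if len(seen)>7: break
E
timeout 550 python3 s4.py "[(x,y,z) for x in (400,500,600) for y in (-150,-50,50,120) for z in (400,520,620)]"
```

```text
0.006 (500, -150, 620) 14 [256.0, -512.0, 562.0] [-0.003, 0.005] [-0.02, -0.25] [0.47, 0.58, 1.32, 1.09, -0.58, 1.85, -2.94]
0.008 (600, 120, 520) 9 [563.0, -213.0, 406.0] [-0.008, -0.003] [-0.02, -0.25] [-0.32, 0.71, 1.32, 1.39, -0.68, 1.55, -2.94]
0.012 (500, 120, 400) 8 [530.0, -99.0, 239.0] [0.011, 0.004] [-0.02, -0.25] [-0.58, 0.82, 1.32, 1.83, -0.87, 1.21, -2.94]
0.014 (500, -50, 520) 10 [471.0, -348.0, 433.0] [-0.011, 0.009] [-0.02, -0.25] [-0.06, 0.67, 1.32, 1.37, -0.63, 1.59, -2.94]
0.015 (600, 120, 620) 13 [441.0, -390.0, 508.0] [-0.012, 0.009] [0.0, -0.25] [0.08, 0.63, 1.32, 1.18, -0.61, 1.75, -2.94]
0.017 (600, 50, 520) 9 [552.0, -251.0, 417.0] [0.009, -0.015] [-0.02, -0.25] [-0.26, 0.7, 1.32, 1.38, -0.67, 1.54, -2.94]
0.021 (400, -150, 520) 11 [372.0, -436.0, 444.0] [0.001, 0.02] [-0.02, -0.25] [0.16, 0.64, 1.32, 1.38, -0.62, 1.6, -2.94]
0.022 (600, 50, 620) 14 [376.0, -448.0, 517.0] [-0.018, 0.013] [-0.02, -0.25] [0.23, 0.62, 1.32, 1.16, -0.6, 1.78, -2.94]
```

Run:
```python
from h import *
needw(500,-50,520)
```

```text
at [458.1  25.9 521.5] yaw -1.483 F [-0.4  0.5 -0.8] w 60.3 need t [ 0.255 -0.119  0.066] twist 0.0 q7 -2.94
```

Emit:
carry_out(
  moves=[
    {"tx": 0.085, "ty": -0.04, "tz": 0.022, "twist": 0, "fingers": 0.7},
    {"tx": 0.085, "ty": -0.04, "tz": 0.022, "twist": 0, "fingers": 0.7},
    {"tx": 0.085, "ty": -0.04, "tz": 0.022, "twist": 0, "fingers": 0.7},
    {"tx": 0, "ty": 0, "tz": 0, "twist": 0, "fingers": 0.7},
    {"tx": 0, "ty": 0, "tz": 0, "twist": 0.05, "fingers": 0.7},
    {"tx": 0, "ty": 0, "tz": 0, "twist": 0.05, "fingers": 0.7},
    {"tx": 0, "ty": 0, "tz": 0, "twist": 0.05, "fingers": 0.7},
    {"tx": 0, "ty": 0, "tz": 0, "twist": 0.05, "fingers": 0.7},
    {"tx": 0, "ty": 0, "tz": 0, "twist": 0.05, "fingers": 0.7},
  ],
)

```text
clock: 36.55
eef_pos: [544.8, -177.2, 500.6]
tool_rot: [-3.11, -0.146, -2.119]
force: [-0.3, -0.0, -0.3]
width: 59.3
gripper_force: 0.0
```

```bash
sed -i 's/,\.055,w/,.05,w/; s/range(24)/range(12)/' s3.py; python3 s3.py
```

```text
pos [ 544.8 -177.2  500.6] toolz [-0.049 -0.14  -0.989] toolx [-0.516 -0.844  0.145] q [-0.48  0.61  1.32  1.3  -0.45  1.59 -2.94]
1 [ 539. -214.  475.] [-0.053 -0.104] [-0.38  0.63  1.32  1.3  -0.51  1.6  -2.94]
2 [ 529. -252.  460.] [-0.044 -0.071] [-0.29  0.65  1.32  1.32 -0.55  1.59 -2.94]
3 [ 515. -287.  443.] [-0.03  -0.039] [-0.21  0.67  1.32  1.35 -0.6   1.58 -2.94]
4 [ 498. -319.  423.] [-0.012 -0.01 ] [-0.13  0.68  1.32  1.39 -0.64  1.56 -2.94]
5 [ 477. -347.  402.] [0.011 0.016] [-0.06  0.69  1.32  1.43 -0.68  1.53 -2.94]
6 [ 455. -372.  379.] [0.037 0.04 ] [-0.    0.71  1.32  1.49 -0.73  1.51 -2.94]
7 [ 431. -392.  355.] [0.066 0.059] [ 0.06  0.72  1.32  1.55 -0.78  1.48 -2.94]
8 [ 407. -409.  331.] [0.097 0.074] [ 0.12  0.74  1.32  1.61 -0.83  1.45 -2.94]
9 [ 382. -421.  305.] [0.129 0.085] [ 0.17  0.76  1.32  1.68 -0.88  1.42 -2.94]
10 [ 358. -430.  280.] [0.162 0.092] [ 0.23  0.78  1.32  1.75 -0.94  1.4  -2.94]
11 [ 333. -434.  255.] [0.195 0.095] [ 0.28  0.81  1.32  1.82 -0.99  1.38 -2.94]
12 [ 310. -436.  230.] [0.227 0.094] [ 0.33  0.83  1.32  1.89 -1.05  1.37 -2.94]
```

Excellent agreement. Three and a half more rows, then check.

Emit:
carry_out(
  moves=[
    {"tx": 0, "ty": 0, "tz": 0, "twist": 0.05, "fingers": 0.7},
    {"tx": 0, "ty": 0, "tz": 0, "twist": 0.05, "fingers": 0.7},
    {"tx": 0, "ty": 0, "tz": 0, "twist": 0.05, "fingers": 0.7},
    {"tx": 0, "ty": 0, "tz": 0, "twist": 0.05, "fingers": 0.7},
  ],
)

```text
clock: 37.05
eef_pos: [502.1, -320.1, 432.4]
tool_rot: [-3.135, -0.016, -2.502]
force: [0.7, -0.2, -0.2]
width: 59.9
gripper_force: 0.0
```

```bash
python3 s3.py | head -4
```

```text
pos [ 502.1 -320.1  432.4] toolz [-0.009 -0.015 -1.   ] toolx [-0.802 -0.597  0.016] q [-0.13  0.69  1.32  1.39 -0.65  1.55 -2.94]
1 [ 481. -348.  396.] [0.014 0.012] [-0.07  0.7   1.32  1.44 -0.7   1.52 -2.94]
2 [ 459. -372.  372.] [0.042 0.034] [-0.01  0.72  1.32  1.5  -0.74  1.49 -2.94]
3 [ 435. -391.  348.] [0.071 0.053] [ 0.05  0.73  1.32  1.56 -0.79  1.46 -2.94]
```

Emit:
carry_out(
  moves=[
    {"tx": 0, "ty": 0, "tz": 0, "twist": 0.025, "fingers": 0.7},
    {"tx": 0, "ty": 0, "tz": 0, "twist": -0.05, "fingers": 0.7},
    {"tx": 0, "ty": 0, "tz": 0, "twist": -0.05, "fingers": 0.7},
    {"tx": 0, "ty": 0, "tz": 0, "twist": -0.05, "fingers": 0.7},
    {"tx": 0, "ty": 0, "tz": 0, "twist": -0.05, "fingers": 0.7},
    {"tx": 0, "ty": 0, "tz": 0, "twist": -0.05, "fingers": 0.7},
    {"tx": 0, "ty": 0, "tz": 0, "twist": -0.05, "fingers": 0.7},
    {"tx": 0, "ty": 0, "tz": 0, "twist": -0.05, "fingers": 0.7},
    {"tx": 0, "ty": 0, "tz": 0, "twist": -0.05, "fingers": 0.7},
    {"tx": 0, "ty": 0, "tz": 0, "twist": -0.05, "fingers": 0.7},
    {"tx": 0, "ty": 0, "tz": 0, "twist": -0.05, "fingers": 0.7},
    {"tx": 0, "ty": 0, "tz": 0, "twist": -0.05, "fingers": 0.7},
  ],
)

```text
clock: 38.55
eef_pos: [494.1, -332.8, 422.8]
tool_rot: [-3.141, -0.002, -0.814]
force: [-0.1, 0.2, -0.4]
width: 59.4
gripper_force: 0.0
```

Run:
```python
from h import *
tz(); im=snap('wrist'); print(np.round(im['world_from_camera'],2)[:3,3]); print(w2p(im,[[424,-380,9]])); cream(im); needw(424,-380,250,-.337)
t=snap('top'); print('top'); cream(t)
```

```text
pos [ 494.1 -332.8  422.8] toolz [ 0.002 -0.001 -1.   ] toolx [ 0.687 -0.727  0.002] q [ 0.06  0.51  0.85  1.41 -0.38  1.39 -1.48]
[ 544.17 -385.48  554.01]
[[377.53656087 148.90961307]]
median lab [141. 130. 145.]
at [ 494.  -332.8  423. ] yaw -0.809 F [ 0.4  0.3 -0.3] w 59.6 need t [-0.049  0.278  0.576] twist -0.15 q7 -1.48
top
median lab [147. 129. 142.]
```

Run:
```python
from h import *
im=load('wrist'); lab=cv2.cvtColor(im['color'],cv2.COLOR_BGR2LAB).astype(int)
for x in range(384,472,8): 
    uv=w2p(im,[[x,y,9] for y in range(-430,-330,8)]).astype(int)
    print(x,[tuple((lab[v,u]-[141,130,145]).tolist()) for u,v in uv])
m=(np.abs(lab-[141,130,145])*[.4,2,1]).sum(2)>11
m=cv2.morphologyEx(m.astype(np.uint8),cv2.MORPH_OPEN,np.ones((3,3),np.uint8))
n,l,s,ce=cv2.connectedComponentsWithStats(m)
for i in range(1,n):
    if 300<s[i,4]<6000:
        pts=np.argwhere(l==i)[:,::-1]; P=p2w(im,pts,9)[:,:2]; r=cv2.minAreaRect(P.astype(np.float32)); print(s[i],'rect',np.round(r[0],1),np.round(r[1],1),round(r[2],1),'lab',lab[l==i].mean(0).astype(int))
```

```text
384 [(1, 0, -1), (0, 1, 0), (1, 0, -1), (2, 0, 1), (-1, 1, 0), (1, -1, -1), (4, -4, 0), (-1, 0, -2), (-2, -1, 1), (-1, 0, 1), (0, 0, 0), (0, 0, -1), (3, 0, 0)]
392 [(-1, 0, 1), (2, 1, -1), (1, -1, 1), (1, 0, -1), (2, -1, 1), (5, -3, 2), (4, -2, 1), (2, -4, 1), (-4, -4, 1), (3, -1, -2), (3, 1, 0), (0, 1, 0), (3, 0, -1)]
400 [(3, 0, -1), (2, 1, 1), (1, -1, 2), (2, 0, -1), (2, 0, 0), (9, -3, 2), (9, -4, 1), (8, -5, 2), (0, -3, 1), (-5, -5, 1), (-13, 0, -1), (1, 1, 1), (4, -1, 1)]
408 [(-3, 0, 0), (-1, 1, 0), (-1, 1, 1), (2, 1, -2), (-9, 0, -3), (4, -3, 2), (5, -4, 2), (5, -4, 2), (-3, -4, 1), (-3, -4, 1), (-6, 1, -2), (3, 0, -1), (3, 1, 0)]
416 [(2, 0, 0), (3, -2, 1), (3, 0, -1), (3, -2, -1), (0, -4, 0), (-1, -4, 1), (2, -6, 2), (-7, -4, 1), (-6, -4, 2), (-55, -2, -7), (-1, 0, 0), (2, -1, 0), (2, 0, 0)]
424 [(0, 0, -1), (0, 1, 0), (4, 0, 0), (2, 1, 1), (13, -3, 4), (10, -4, 3), (1, -4, 2), (-2, -4, 1), (6, -5, 2), (-60, -2, -5), (0, -1, 1), (-2, 0, -1), (3, 0, 0)]
432 [(-1, 0, 1), (2, 0, -1), (0, 1, 0), (1, -1, -5), (5, -3, -3), (12, -4, 2), (1, -3, 1), (2, -4, 1), (-1, -3, 1), (0, 0, 0
[... 846 characters left out ...]
 [208.7  98.9] 44.3 lab [100 128 143]
[ 304   19   45   52 1145] rect [ 591.  -435.9] [44.4 75.1] 78.1 lab [120 129 141]
[ 250   55   97   72 2686] rect [ 562.5 -345.4] [106.  125.7] 86.6 lab [ 98 151 151]
[ 580   59   60  111 2204] rect [ 177.9 -678.7] [107.1 181.7] 56.8 lab [125 129 139]
[ 429   91   33   52 1354] rect [ 382.2 -488.9] [44.5 77. ] 57.0 lab [ 73 170 160]
[ 134   96   61   40 1945] rect [ 708.  -186.1] [99.1 60.8] 42.4 lab [ 76 142 146]
[357 123  32  26 497] rect [ 442.4 -386.4] [41.7 38.2] 69.7 lab [154 127 139]
[   0  161   34   58 1601] rect [830.  106.5] [ 64.3 113.8] 27.2 lab [ 46 132 135]
[ 280  273   54   52 1435] rect [319.5 -96.2] [ 98.  109.4] 43.4 lab [ 94 129 147]
```

Emit:
carry_out(
  moves=[
    {"tx": 0, "ty": 0, "tz": 0, "twist": -0.049, "fingers": 0.7},
    {"tx": 0, "ty": 0, "tz": 0, "twist": -0.049, "fingers": 0.7},
    {"tx": 0, "ty": 0, "tz": 0, "twist": -0.05, "fingers": 0.7},
    {"tx": -0.084, "ty": 0.114, "tz": 0.1, "twist": 0, "fingers": 0.7},
    {"tx": -0.083, "ty": 0.114, "tz": 0.1, "twist": 0, "fingers": 0.7},
    {"tx": 0, "ty": 0, "tz": 0.17, "twist": 0, "fingers": 0.7},
    {"tx": 0, "ty": 0, "tz": 0.17, "twist": 0, "fingers": 0.7},
    {"tx": 0, "ty": 0, "tz": 0.17, "twist": 0, "fingers": 0.7},
    {"tx": 0, "ty": 0, "tz": 0.17, "twist": 0, "fingers": 0.7},
    {"tx": 0, "ty": 0, "tz": 0.17, "twist": 0, "fingers": 0.7},
    {"tx": 0, "ty": 0, "tz": 0.16, "twist": 0, "fingers": 0.7},
    {"tx": 0, "ty": 0, "tz": 0, "twist": 0, "fingers": 0.7},
  ],
)

```text
clock: 40.15
eef_pos: [421.8, -378.7, 56.5]
tool_rot: [-3.139, 0.004, -0.358]
force: [0.1, -0.3, 0.5]
width: 59.8
gripper_force: 0.0
```

Run:
```python
from h import *
tz(); needw(423.7,-380.1,13.5,-.345); im=snap('wrist'); lab=cv2.cvtColor(im['color'],cv2.COLOR_BGR2LAB).astype(int)
m=((lab[...,0]>158)&(lab[...,2]<142)).astype(np.uint8)
n,l,s,ce=cv2.connectedComponentsWithStats(m)
for i in range(1,n):
    if s[i,4]>400:
        P=p2w(im,np.argwhere(l==i)[:,::-1],9)[:,:2]; r=cv2.minAreaRect(P.astype(np.float32)); print(s[i],'rect',np.round(r[0],1),np.round(r[1],1),round(r[2],1))
```

```text
pos [ 421.8 -378.7   56.5] toolz [-0.003  0.004 -1.   ] toolx [ 0.937 -0.35  -0.004] q [ 0.41  0.83  0.44  1.89 -0.63  0.57 -0.66]
at [ 421.8 -378.7   56.5] yaw -0.358 F [ 0.1 -0.3  0.5] w 59.8 need t [0.008 0.002 0.143] twist -0.004 q7 -0.66
[ 293  157   73   46 2961] rect [ 447.  -389.7] [38.6 25. ] 69.3
```

Emit:
carry_out(
  moves=[
    {"tx": 0.008, "ty": 0.004, "tz": 0.08, "twist": 0, "fingers": 0.7},
    {"tx": 0, "ty": 0, "tz": 0.062, "twist": 0, "fingers": 0.7},
    {"tx": 0, "ty": 0, "tz": 0, "twist": 0, "fingers": 0.7},
  ],
)

```text
clock: 40.58
eef_pos: [425.2, -382.6, 16.9]
tool_rot: [3.142, -0.002, -0.356]
force: [-0.5, -0.2, 0.6]
width: 60.0
gripper_force: 0.0
```

Run:
```python
from h import *
needw(423.7,-380.6,13.5,-.358)
```

```text
at [ 425.2 -382.6   16.9] yaw -0.356 F [-0.5 -0.2  0.6] w 60.0 need t [-0.007 -0.005  0.011] twist 0.0 q7 -0.62
```

Emit:
carry_out(
  moves=[
    {"tx": -0.006, "ty": -0.004, "tz": 0.011, "twist": 0, "fingers": 0.7},
    {"tx": 0, "ty": 0, "tz": 0, "twist": 0, "fingers": 0.7},
    {"tx": 0, "ty": 0, "tz": 0, "twist": 0, "fingers": 0.35},
    {"tx": 0, "ty": 0, "tz": 0, "twist": 0, "fingers": 0.35},
    {"tx": 0, "ty": 0, "tz": 0, "twist": 0, "fingers": 0.35},
    {"tx": 0, "ty": 0, "tz": 0, "twist": 0, "fingers": 0.35},
  ],
)

```text
clock: 41.32
eef_pos: [424.1, -381.4, 14.4]
tool_rot: [3.141, -0.003, -0.356]
force: [-0.7, 0.5, 6.3]
width: 37.2
gripper_force: 59.6
```

Run:
```python
from h import *
p=wor((-16.3,-1)); needw(p[0],p[1],90,YAW); print(ctrl.read_state()['gripper_force'])
```

```text
at [ 424.1 -381.4   14.4] yaw -0.356 F [-0.7  0.5  6.3] w 37.2 need t [-0.084 -1.484 -0.253] twist -0.085 q7 -0.61
59.57770586013794
```

Emit:
carry_out(
  moves=[
    {"tx": 0, "ty": 0, "tz": -0.13, "twist": 0, "fingers": 0.35},
    {"tx": 0, "ty": 0, "tz": -0.13, "twist": -0.042, "fingers": 0.35},
    {"tx": 0, "ty": 0, "tz": 0, "twist": -0.043, "fingers": 0.35},
    {"tx": 0.034, "ty": -0.161, "tz": 0, "twist": 0, "fingers": 0.35},
    {"tx": 0.034, "ty": -0.161, "tz": 0, "twist": 0, "fingers": 0.35},
    {"tx": 0.034, "ty": -0.161, "tz": 0, "twist": 0, "fingers": 0.35},
    {"tx": 0.034, "ty": -0.161, "tz": 0, "twist": 0, "fingers": 0.35},
    {"tx": 0.034, "ty": -0.161, "tz": 0, "twist": 0, "fingers": 0.35},
    {"tx": 0.034, "ty": -0.161, "tz": 0, "twist": 0, "fingers": 0.35},
    {"tx": 0.034, "ty": -0.161, "tz": 0, "twist": 0, "fingers": 0.35},
    {"tx": 0.034, "ty": -0.161, "tz": 0, "twist": 0, "fingers": 0.35},
    {"tx": 0.034, "ty": -0.161, "tz": 0, "twist": 0, "fingers": 0.35},
  ],
)

```text
clock: 42.82
eef_pos: [554.3, 45.4, 91.4]
tool_rot: [3.141, -0.002, -0.089]
force: [1.4, -0.7, 0.5]
width: 37.7
gripper_force: 61.7
```

Emit:
carry_out(
  moves=[
    {"tx": 0, "ty": 0, "tz": 0, "twist": 0, "fingers": 0.35},
    {"tx": 0, "ty": 0, "tz": 0, "twist": 0, "fingers": 0.35},
  ],
)

```text
clock: 43.08
eef_pos: [553.6, 43.3, 91.3]
tool_rot: [3.14, -0.002, -0.089]
force: [-0.3, -1.0, -0.6]
width: 37.2
gripper_force: 61.7
```

Run:
```python
from h import *
need(-16.3,-1.5,45,YAW); tz(); print(ctrl.read_state()['width'])
im=snap('wrist'); z=ctrl.read_state()['eef_pos'][2]-5.4
lab=cv2.cvtColor(im['color'],cv2.COLOR_BGR2LAB).astype(int)
# white end of held tile (towards camera)
t=car(ctrl.read_state()['eef_pos'])
for dx in range(10,48,3):
    uv=w2p(im,[np.r_[wor((t[0]+dx,t[1]+y)),z] for y in (-23,-15,0,15,23)]).astype(int); print(dx,[tuple(lab[v,u].tolist()) for u,v in uv])
```

```text
at [-18.   -2.7] 91.3 yaw -0.0889 F [-0.3 -1.  -0.6] need t [ 0.005 -0.004  0.154] twist 0.0005
pos [553.6  43.3  91.3] toolz [ 0.002 -0.002 -1.   ] toolx [ 0.996 -0.089  0.002] q [-0.45  0.77  0.52  1.92 -0.64  0.61 -1.18]
37.186454705801886
10 [(84, 129, 129), (105, 126, 141), (108, 126, 141), (107, 127, 142), (87, 127, 131)]
13 [(226, 127, 134), (173, 126, 149), (107, 126, 142), (104, 126, 142), (121, 127, 132)]
16 [(226, 127, 133), (224, 127, 140), (121, 128, 135), (125, 127, 135), (123, 128, 131)]
19 [(226, 126, 134), (224, 126, 140), (222, 127, 140), (122, 129, 135), (124, 128, 131)]
22 [(229, 126, 134), (225, 126, 141), (222, 127, 140), (123, 128, 135), (123, 127, 131)]
25 [(229, 127, 133), (226, 127, 140), (222, 127, 139), (125, 128, 135), (125, 126, 132)]
28 [(226, 127, 133), (226, 127, 139), (222, 127, 140), (123, 130, 134), (121, 127, 132)]
31 [(228, 126, 133), (225, 127, 140), (223, 127, 140), (123, 128, 134), (122, 128, 131)]
34 [(227, 126, 134), (225, 126, 140), (223, 127, 141), (149, 129, 136), (121, 127, 131)]
37 [(224, 127, 134), (211, 129, 140), (205, 129, 139), (189, 129, 139), (123, 127, 132)]
40 [(227, 127, 133), (229, 127, 133), (27, 126, 130), (8, 128, 129), (124, 127, 132)]
43 [(227, 127, 133), (225, 127, 133), (27, 126, 131), (14, 130, 127), (120, 127, 131)]
46 [(202, 126, 135), (138, 126, 133), (25, 131, 127), (14, 128, 129), (97, 127, 132)]
```

Emit:
carry_out(
  moves=[
    {"tx": 0.006, "ty": -0.004, "tz": 0.08, "twist": 0, "fingers": 0.35},
    {"tx": 0, "ty": 0, "tz": 0.08, "twist": 0, "fingers": 0.35},
    {"tx": 0, "ty": 0, "tz": 0.03, "twist": 0, "fingers": 0.35},
    {"tx": 0, "ty": 0, "tz": 0, "twist": 0, "fingers": 0.35},
    {"tx": 0, "ty": 0, "tz": 0, "twist": 0, "fingers": 0.35},
  ],
)

```text
clock: 43.75
eef_pos: [556.4, 44.2, 35.0]
tool_rot: [3.141, -0.003, -0.09]
force: [0.0, 0.4, -1.1]
width: 37.1
gripper_force: 61.7
```

Run:
```python
from h import *
need(-16,-1.6,22.8,YAW)
```

```text
at [-15.3  -1.6] 35.0 yaw -0.09 F [ 0.   0.4 -1.1] need t [-0.002 -0.     0.041] twist 0.0001
```

Emit:
carry_out(
  moves=[
    {"tx": -0.002, "ty": 0, "tz": 0.041, "twist": 0, "fingers": 0.35},
    {"tx": 0, "ty": 0, "tz": 0, "twist": 0, "fingers": 0.35},
    {"tx": 0, "ty": 0, "tz": 0, "twist": 0, "fingers": 0.35},
  ],
)

```text
clock: 44.12
eef_pos: [555.1, 44.8, 21.7]
tool_rot: [3.141, -0.001, -0.089]
force: [-0.0, -0.8, -0.5]
width: 37.4
gripper_force: 72.1
```

Emit:
carry_out(
  moves=[
    {"tx": 0, "ty": 0, "tz": 0, "twist": 0, "fingers": 0.6},
    {"tx": 0, "ty": 0, "tz": 0, "twist": 0, "fingers": 0.6},
    {"tx": 0, "ty": 0, "tz": 0, "twist": 0, "fingers": 0.6},
    {"tx": 0, "ty": 0, "tz": -0.12, "twist": 0, "fingers": 0.6},
    {"tx": 0, "ty": 0, "tz": -0.15, "twist": 0, "fingers": 0.0},
    {"tx": 0.1, "ty": 0, "tz": -0.1, "twist": 0, "fingers": 0.0},
    {"tx": 0.17, "ty": 0, "tz": 0, "twist": 0, "fingers": 0.0},
    {"tx": 0.08, "ty": 0, "tz": 0, "twist": 0, "fingers": 0.0},
    {"tx": 0, "ty": 0, "tz": 0, "twist": 0, "fingers": 0.0},
    {"tx": 0, "ty": 0, "tz": 0, "twist": 0, "fingers": 0.0},
  ],
)

```text
clock: 45.38
eef_pos: [658.2, 35.6, 132.6]
tool_rot: [3.141, 0.0, -0.09]
force: [-1.0, -0.7, 0.3]
width: 0.1
gripper_force: 0.0
```

Run:
```python
from h import *
need(76,0,55,YAW); tz()
im=snap('wrist'); lab=cv2.cvtColor(im['color'],cv2.COLOR_BGR2LAB).astype(int)
# top camera check: both tiles
t=snap('top'); 
for im,nm in((t,'top'),(im,'wrist')):
    g=im['color'].astype(np.float32).mean(2)
    for y0 in(-72,0):
        for x in(-40,-20,-5):
            ys=np.arange(y0-32,y0+33,2.); uv=w2p(im,[np.r_[wor((x,y)),17] for y in ys]).astype(np.float32)
            print(nm,y0,x,cv2.remap(g,uv[:,0].reshape(1,-1),uv[:,1].reshape(1,-1),1)[0].astype(int).tolist())
        xs=np.arange(-62,32,3.); uv=w2p(im,[np.r_[wor((x,y0)),17] for x in xs]).astype(np.float32)
        print(nm,'X',y0,cv2.remap(g,uv[:,0].reshape(1,-1),uv[:,1].reshape(1,-1),1)[0].astype(int).tolist())
```

```text
at [86.9 -1. ] 132.6 yaw -0.0896 F [-1.  -0.7  0.3] need t [-0.036 -0.003  0.259] twist 0.0003
pos [658.2  35.6 132.6] toolz [-0.    -0.001 -1.   ] toolx [ 0.996 -0.089 -0.   ] q [-0.42  0.84  0.59  1.6  -0.57  0.88 -1.28]
top -72 -40 [149, 150, 149, 129, 107, 82, 82, 88, 86, 85, 84, 84, 84, 83, 83, 83, 81, 79, 78, 77, 76, 75, 73, 76, 82, 111, 133, 145, 146, 143, 147, 150, 152]
top -72 -20 [162, 161, 146, 125, 97, 81, 72, 72, 72, 73, 73, 74, 74, 74, 74, 74, 73, 73, 73, 73, 73, 73, 73, 72, 77, 89, 119, 142, 160, 162, 163, 162, 162]
top -72 -5 [162, 162, 152, 133, 113, 94, 97, 95, 87, 83, 81, 81, 82, 83, 85, 84, 81, 79, 78, 78, 78, 78, 78, 78, 87, 116, 139, 159, 160, 161, 161, 161, 161]
top X -72 [138, 135, 124, 104, 99, 82, 79, 81, 81, 81, 80, 78, 75, 73, 73, 72, 71, 71, 72, 81, 110, 150, 151, 150, 150, 150, 147, 136, 110, 117, 136, 142]
top 0 -40 [158, 156, 144, 121, 115, 115, 132, 142, 143, 143, 142, 142, 142, 141, 140, 138, 135, 133, 131, 130, 128, 126, 124, 119, 122, 135, 145, 155, 155, 155, 156, 155, 155]
top 0 -20 [162, 156, 141, 119, 94, 99, 108, 118, 123, 124, 124, 125, 126, 1
[... 921 characters left out ...]
 21, 21, 19, 21, 21, 19, 25, 16, 17, 27, 17, 19, 19, 41, 27, 14, 21, 41, 205, 203, 205, 202, 202, 101, 30, 75, 161]
wrist 0 -40 [21, 15, 13, 15, 21, 23, 17, 20, 8, 10, 18, 18, 17, 24, 160, 178, 173, 171, 57, 18, 17, 17, 14, 17, 17, 17, 19, 17, 17, 20, 19, 19, 21]
wrist 0 -20 [18, 20, 17, 18, 17, 19, 22, 17, 18, 18, 17, 21, 20, 20, 20, 23, 18, 21, 20, 16, 19, 22, 16, 21, 20, 18, 19, 17, 20, 17, 24, 17, 18]
wrist 0 -5 [22, 20, 17, 19, 17, 16, 18, 19, 19, 19, 20, 20, 16, 16, 19, 19, 16, 20, 17, 20, 18, 17, 19, 18, 17, 14, 17, 17, 17, 17, 21, 18, 18]
wrist X 0 [200, 195, 163, 144, 161, 165, 171, 171, 138, 14, 19, 18, 19, 19, 18, 17, 22, 22, 22, 16, 23, 17, 19, 16, 20, 19, 14, 12, 14, 16, 16, 14]
```

Emit:
carry_out(
  moves=[
    {"tx": -0.03, "ty": -0.003, "tz": 0.13, "twist": 0, "fingers": 0.0},
    {"tx": 0, "ty": 0, "tz": 0.129, "twist": 0, "fingers": 0.0},
    {"tx": 0, "ty": 0, "tz": 0, "twist": 0, "fingers": 0.0},
    {"tx": -0.04, "ty": 0, "tz": 0, "twist": 0, "fingers": 0.0},
    {"tx": -0.03, "ty": 0, "tz": 0, "twist": 0, "fingers": 0.0},
    {"tx": -0.03, "ty": 0, "tz": 0, "twist": 0, "fingers": 0.0},
    {"tx": -0.03, "ty": 0, "tz": 0, "twist": 0, "fingers": 0.0},
    {"tx": -0.03, "ty": 0, "tz": 0, "twist": 0, "fingers": 0.0},
    {"tx": 0, "ty": 0, "tz": 0, "twist": 0, "fingers": 0.0},
  ],
)

```text
clock: 46.6
eef_pos: [601.4, 42.0, 55.1]
tool_rot: [3.141, 0.001, -0.089]
force: [0.1, 0.8, -0.4]
width: 0.0
gripper_force: 0.0
```

Run:
```python
from h import *
need(30,0,55,YAW)
```

```text
at [29.7  0.3] 55.1 yaw -0.0891 F [ 0.1  0.8 -0.4] need t [0.001 0.001 0.   ] twist 0.0004
```

Emit:
carry_out(
  moves=[
    {"tx": -0.01, "ty": 0, "tz": 0, "twist": 0, "fingers": 0.0},
    {"tx": -0.01, "ty": 0, "tz": 0, "twist": 0, "fingers": 0.0},
    {"tx": -0.008, "ty": 0, "tz": 0, "twist": 0, "fingers": 0.0},
    {"tx": 0, "ty": 0, "tz": 0, "twist": 0, "fingers": 0.0},
  ],
)

```text
clock: 47.1
eef_pos: [600.6, 41.9, 55.7]
tool_rot: [3.139, -0.014, -0.089]
force: [12.3, 0.5, -8.6]
width: 0.3
gripper_force: 6.1
```

Run:
```python
from h import *
need(60,0,55,YAW)
```

```text
at [28.9  0.1] 55.7 yaw -0.0891 F [12.3  0.5 -8.6] need t [0.104 0.    0.004] twist 0.0004
```

Emit:
carry_out(
  moves=[
    {"tx": 0.06, "ty": 0, "tz": 0, "twist": 0, "fingers": 0.0},
    {"tx": 0, "ty": 0, "tz": -0.13, "twist": 0, "fingers": 0.0},
    {"tx": 0, "ty": 0, "tz": -0.13, "twist": 0, "fingers": 0.55},
    {"tx": -0.03, "ty": 0.15, "tz": 0, "twist": 0, "fingers": 0.55},
    {"tx": -0.02, "ty": 0.15, "tz": 0, "twist": 0, "fingers": 0.55},
    {"tx": 0, "ty": 0.137, "tz": 0, "twist": 0, "fingers": 0.55},
    {"tx": 0, "ty": 0, "tz": 0, "twist": 0, "fingers": 0.55},
  ],
)

```text
clock: 47.98
eef_pos: [584.5, -93.5, 133.7]
tool_rot: [3.138, -0.001, -0.096]
force: [-0.4, 0.2, -0.1]
width: 47.1
gripper_force: 0.0
```

Run:
```python
from sim import *
need(30,-131,56,YAW); tz()
c=np.array(snap('top')['color'])
# screw head centre seen by the wrist camera (brass: yellow)
im=snap('wrist'); h=cv2.cvtColor(im['color'],cv2.COLOR_BGR2HSV); m=((h[...,0]>12)&(h[...,0]<28)&(h[...,1]>130)&(h[...,2]>80)).astype(np.uint8)
n,l,s,ce=cv2.connectedComponentsWithStats(m)
for i in range(1,n):
    if s[i,4]>300: print(s[i],car(p2w(im,[ce[i]],50)[0]).round(1))
q=np.array(ctrl.read_state()['qpos']); w=.6
for k in range(22): q=row(q,[0,0,0],-.053,w,it=2)
print('unwound',np.round(q,2),fk(q)[0].round(),tilt(q).round(3))
for k in range(5): q=row(q,[0,0,.08/3*2 if 1 else 0],0,w,it=2)
for k in range(32):
    q=row(q,[0,0,0],.05,w,it=2)
    if k%8==7: print(np.round(q,2),fk(q)[0].round(),tilt(q).round(3))
```

```text
at [  25.1 -136.2] 133.7 yaw -0.096 F [-0.4  0.2 -0.1] need t [ 0.016 -0.018  0.259] twist -0.0018
pos [584.5 -93.5 133.7] toolz [ 0.001 -0.004 -1.   ] toolx [ 0.995 -0.096  0.001] q [-0.24  0.75  0.57  1.8  -0.56  0.76 -1.04]
[ 298  172   50   55 1844] [  29.7 -130.8]
[ 100  210   74   32 1306] [12.3 -2.7]
unwound [ 0.39  0.73 -0.46  1.8   0.47  0.72  1.68] [587. -91. 128.] [ 0.001 -0.   ]
[ 0.15  0.81 -0.07  1.84  0.1   0.49  0.76] [587. -91.  48.] [ 0.001 -0.   ]
[-0.05  0.82  0.24  1.84 -0.36  0.52 -0.07] [587. -91.  48.] [ 0.001 -0.   ]
[-0.24  0.89  0.57  1.83 -0.76  0.65 -0.98] [587. -91.  48.] [ 0.001 -0.   ]
[-0.39  0.99  0.87  1.83 -1.02  0.84 -2.02] [587. -92.  48.] [ 0.001 -0.   ]
```

Emit:
carry_out(
  moves=[
    {"tx": 0.016, "ty": -0.018, "tz": 0, "twist": 0, "fingers": 0.55},
    {"tx": 0, "ty": 0, "tz": 0, "twist": -0.053, "fingers": 0.55},
    {"tx": 0, "ty": 0, "tz": 0, "twist": -0.053, "fingers": 0.55},
    {"tx": 0, "ty": 0, "tz": 0, "twist": -0.053, "fingers": 0.55},
    {"tx": 0, "ty": 0, "tz": 0, "twist": -0.053, "fingers": 0.55},
    {"tx": 0, "ty": 0, "tz": 0, "twist": -0.053, "fingers": 0.55},
    {"tx": 0, "ty": 0, "tz": 0, "twist": -0.053, "fingers": 0.55},
    {"tx": 0, "ty": 0, "tz": 0, "twist": -0.053, "fingers": 0.55},
    {"tx": 0, "ty": 0, "tz": 0, "twist": -0.053, "fingers": 0.55},
    {"tx": 0, "ty": 0, "tz": 0, "twist": -0.053, "fingers": 0.55},
    {"tx": 0, "ty": 0, "tz": 0, "twist": -0.053, "fingers": 0.55},
    {"tx": 0, "ty": 0, "tz": 0, "twist": -0.053, "fingers": 0.55},
  ],
)

```text
clock: 49.58
eef_pos: [591.7, -81.5, 133.3]
tool_rot: [3.14, 0.001, 1.751]
force: [-0.4, 0.7, -0.8]
width: 47.0
gripper_force: 0.0
```

Emit:
carry_out(
  moves=[
    {"tx": 0, "ty": 0, "tz": 0, "twist": -0.053, "fingers": 0.55},
    {"tx": 0, "ty": 0, "tz": 0, "twist": -0.053, "fingers": 0.55},
    {"tx": 0, "ty": 0, "tz": 0, "twist": -0.053, "fingers": 0.55},
    {"tx": 0, "ty": 0, "tz": 0, "twist": -0.053, "fingers": 0.55},
    {"tx": 0, "ty": 0, "tz": 0, "twist": -0.053, "fingers": 0.55},
    {"tx": 0, "ty": 0, "tz": 0, "twist": -0.053, "fingers": 0.55},
    {"tx": 0, "ty": 0, "tz": 0, "twist": -0.053, "fingers": 0.55},
    {"tx": 0, "ty": 0, "tz": 0, "twist": -0.053, "fingers": 0.55},
    {"tx": 0, "ty": 0, "tz": 0, "twist": -0.053, "fingers": 0.55},
    {"tx": 0, "ty": 0, "tz": 0, "twist": -0.053, "fingers": 0.55},
    {"tx": 0, "ty": 0, "tz": 0, "twist": -0.053, "fingers": 0.55},
  ],
)

```text
clock: 50.95
eef_pos: [591.7, -81.8, 133.4]
tool_rot: [-3.14, 0.001, -2.702]
force: [-0.1, -0.1, 0.2]
width: 46.6
gripper_force: 0.0
```

Run:
```python
from h import *
need(30,-131,51,YAW); tz()
```

```text
at [  31.2 -123.9] 133.4 yaw -2.7018 F [-0.1 -0.1  0.2] need t [ 0.016 -0.018  0.275] twist 0.1688
pos [591.7 -81.8 133.4] toolz [ 0.002 -0.001 -1.   ] toolx [-0.905 -0.426 -0.001] q [ 0.38  0.73 -0.46  1.76  0.45  0.76  1.69]
```

Emit:
carry_out(
  moves=[
    {"tx": 0, "ty": 0, "tz": 0, "twist": -0.053, "fingers": 0.55},
    {"tx": 0, "ty": 0, "tz": 0, "twist": -0.053, "fingers": 0.55},
    {"tx": 0, "ty": 0, "tz": 0, "twist": -0.053, "fingers": 0.55},
    {"tx": 0.022, "ty": -0.009, "tz": 0.1, "twist": 0, "fingers": 0.55},
    {"tx": 0, "ty": 0, "tz": 0.05, "twist": 0, "fingers": 0.55},
    {"tx": 0, "ty": 0, "tz": 0, "twist": 0, "fingers": 0.55},
  ],
)

```text
clock: 51.7
eef_pos: [588.9, -89.4, 87.3]
tool_rot: [3.141, -0.001, -2.209]
force: [-0.1, 0.2, 0.8]
width: 46.6
gripper_force: 0.0
```

Run:
```python
from h import *
need(30,-131,51,YAW); tz()
```

```text
at [  29.1 -131.7] 87.3 yaw -2.2085 F [-0.1  0.2  0.8] need t [-0.004 -0.001  0.121] twist 0.3258
pos [588.9 -89.4  87.3] toolz [-0.001 -0.001 -1.   ] toolx [-0.595 -0.803  0.001] q [ 0.44  0.81 -0.55  1.79  0.62  0.72  2.05]
```

Emit:
carry_out(
  moves=[
    {"tx": -0.004, "ty": -0.001, "tz": 0.08, "twist": 0, "fingers": 0.55},
    {"tx": 0, "ty": 0, "tz": 0.041, "twist": 0, "fingers": 0.55},
    {"tx": 0, "ty": 0, "tz": 0, "twist": 0, "fingers": 0.55},
    {"tx": 0, "ty": 0, "tz": 0, "twist": 0, "fingers": 0.25},
    {"tx": 0, "ty": 0, "tz": 0, "twist": 0, "fingers": 0.25},
    {"tx": 0, "ty": 0, "tz": 0, "twist": 0, "fingers": 0.25},
    {"tx": 0, "ty": 0, "tz": 0, "twist": 0, "fingers": 0.25},
  ],
)

```text
clock: 52.58
eef_pos: [590.3, -89.0, 53.4]
tool_rot: [-3.14, 0.001, -2.209]
force: [-3.9, 2.1, 5.9]
width: 29.7
gripper_force: 59.1
```

```bash
cat >> h.py <<'E'
def sc(): s=ctrl.read_state(); print('yaw',round(s['tool_rot'][2],3),'T',np.round(s['torque'],3),'F',np.round(s['force'],1),'w',round(s['width'],1),'gf',round(s['gripper_force'],1),'tau7',np.round(s['tau'][6],3),'q',np.round(s['qpos'],2),'p',np.round(s['eef_pos'],1))
E
python3 - <<'E'
from h import *
sc()
E
```

```text
yaw -2.209 T [ 0.397  0.716 -0.032] F [-3.9  2.1  5.9] w 29.7 gf 59.1 tau7 0.002 q [ 0.42  0.86 -0.52  1.8   0.66  0.66  2.02] p [590.3 -89.   53.4]
```

Emit:
carry_out(
  moves=[
    {"tx": 0, "ty": 0, "tz": 0, "twist": 0.05, "fingers": 0.25},
    {"tx": 0, "ty": 0, "tz": 0, "twist": 0.05, "fingers": 0.25},
    {"tx": 0, "ty": 0, "tz": 0, "twist": 0.05, "fingers": 0.25},
    {"tx": 0, "ty": 0, "tz": 0, "twist": 0, "fingers": 0.25},
  ],
)

```text
clock: 53.08
eef_pos: [590.4, -89.1, 53.3]
tool_rot: [-3.139, 0.001, -2.679]
force: [-3.6, 2.3, 7.4]
width: 29.4
gripper_force: 59.3
```

Run:
```python
from h import *
sc()
```

```text
yaw -2.679 T [0.443 0.788 0.003] F [-3.6  2.3  7.4] w 29.4 gf 59.3 tau7 -0.392 q [ 0.35  0.84 -0.4   1.8   0.53  0.61  1.66] p [590.4 -89.1  53.3]
```

Emit:
carry_out(
  moves=[
    {"tx": 0, "ty": 0, "tz": 0, "twist": 0.05, "fingers": 0.25},
    {"tx": 0, "ty": 0, "tz": 0, "twist": 0.05, "fingers": 0.25},
    {"tx": 0, "ty": 0, "tz": 0, "twist": 0.05, "fingers": 0.25},
    {"tx": 0, "ty": 0, "tz": 0, "twist": 0.05, "fingers": 0.25},
    {"tx": 0, "ty": 0, "tz": 0, "twist": 0.05, "fingers": 0.25},
    {"tx": 0, "ty": 0, "tz": 0, "twist": 0.05, "fingers": 0.25},
    {"tx": 0, "ty": 0, "tz": 0, "twist": 0, "fingers": 0.25},
  ],
)

```text
clock: 53.95
eef_pos: [590.3, -89.4, 53.3]
tool_rot: [-3.141, 0.002, 2.662]
force: [-3.1, 0.3, 8.3]
width: 29.5
gripper_force: 59.5
```

Run:
```python
from h import *
sc()
```

```text
yaw 2.662 T [0.236 0.777 0.05 ] F [-3.1  0.3  8.3] w 29.5 gf 59.5 tau7 -0.305 q [ 0.2   0.81 -0.15  1.81  0.22  0.54  0.99] p [590.3 -89.4  53.3]
```

Emit:
carry_out(
  moves=[
    {"tx": 0, "ty": 0, "tz": 0, "twist": 0.05, "fingers": 0.25},
    {"tx": 0, "ty": 0, "tz": 0, "twist": 0.05, "fingers": 0.25},
    {"tx": 0, "ty": 0, "tz": 0, "twist": 0.05, "fingers": 0.25},
    {"tx": 0, "ty": 0, "tz": 0, "twist": 0.05, "fingers": 0.25},
    {"tx": 0, "ty": 0, "tz": 0, "twist": 0.05, "fingers": 0.25},
    {"tx": 0, "ty": 0, "tz": 0, "twist": 0.05, "fingers": 0.25},
    {"tx": 0, "ty": 0, "tz": 0, "twist": 0, "fingers": 0.25},
  ],
)

```text
clock: 54.82
eef_pos: [590.0, -89.5, 53.3]
tool_rot: [3.141, 0.001, 1.719]
force: [-3.9, 1.0, 8.7]
width: 29.5
gripper_force: 59.6
```

Run:
```python
from h import *
sc()
```

```text
yaw 1.719 T [0.188 0.987 0.036] F [-3.9  1.   8.7] w 29.5 gf 59.6 tau7 -0.297 q [ 0.05  0.81  0.08  1.81 -0.12  0.53  0.36] p [590.  -89.5  53.3]
```

Total 2.355 rad, still free. On by 0.47 rad twice.

Emit:
carry_out(
  moves=[
    {"tx": 0, "ty": 0, "tz": 0, "twist": 0.05, "fingers": 0.25},
    {"tx": 0, "ty": 0, "tz": 0, "twist": 0.05, "fingers": 0.25},
    {"tx": 0, "ty": 0, "tz": 0, "twist": 0.05, "fingers": 0.25},
    {"tx": 0, "ty": 0, "tz": 0, "twist": 0, "fingers": 0.25},
  ],
)

```text
clock: 55.32
eef_pos: [589.9, -89.4, 53.3]
tool_rot: [3.141, 0.0, 1.248]
force: [-4.1, 0.5, 9.0]
width: 29.7
gripper_force: 59.7
```

Run:
```python
from h import *
sc()
```

```text
yaw 1.248 T [0.18  0.996 0.018] F [-4.1  0.5  9. ] w 29.7 gf 59.7 tau7 -0.299 q [-0.02  0.82  0.2   1.81 -0.29  0.54  0.05] p [589.9 -89.4  53.3]
```

Emit:
carry_out(
  moves=[
    {"tx": 0, "ty": 0, "tz": 0, "twist": 0.05, "fingers": 0.25},
    {"tx": 0, "ty": 0, "tz": 0, "twist": 0.05, "fingers": 0.25},
    {"tx": 0, "ty": 0, "tz": 0, "twist": 0.05, "fingers": 0.25},
    {"tx": 0, "ty": 0, "tz": 0, "twist": 0, "fingers": 0.25},
  ],
)

```text
clock: 55.82
eef_pos: [589.8, -89.4, 53.3]
tool_rot: [3.141, -0.0, 0.777]
force: [-4.4, 0.9, 10.3]
width: 29.6
gripper_force: 59.7
```

Run:
```python
from h import *
sc()
```

```text
yaw 0.777 T [0.308 1.103 0.035] F [-4.4  0.9 10.3] w 29.6 gf 59.7 tau7 -0.305 q [-0.1   0.84  0.32  1.81 -0.46  0.57 -0.27] p [589.8 -89.4  53.3]
```

Emit:
carry_out(
  moves=[
    {"tx": 0, "ty": 0, "tz": 0, "twist": 0.05, "fingers": 0.25},
    {"tx": 0, "ty": 0, "tz": 0, "twist": 0.05, "fingers": 0.25},
    {"tx": 0, "ty": 0, "tz": 0, "twist": 0.05, "fingers": 0.25},
    {"tx": 0, "ty": 0, "tz": 0, "twist": 0, "fingers": 0.25},
  ],
)

```text
clock: 56.32
eef_pos: [589.8, -89.2, 53.3]
tool_rot: [-3.141, -0.0, 0.305]
force: [-4.5, 1.3, 11.1]
width: 29.7
gripper_force: 59.9
```

Run:
```python
from h import *
sc()
```

```text
yaw 0.305 T [0.387 1.044 0.036] F [-4.5  1.3 11.1] w 29.7 gf 59.9 tau7 -0.315 q [-0.17  0.86  0.45  1.82 -0.61  0.61 -0.61] p [589.8 -89.2  53.3]
```

Emit:
carry_out(
  moves=[
    {"tx": 0, "ty": 0, "tz": 0, "twist": 0.05, "fingers": 0.25},
    {"tx": 0, "ty": 0, "tz": 0, "twist": 0.05, "fingers": 0.25},
    {"tx": 0, "ty": 0, "tz": 0, "twist": 0.04, "fingers": 0.25},
    {"tx": 0, "ty": 0, "tz": 0, "twist": 0, "fingers": 0.25},
  ],
)

```text
clock: 56.82
eef_pos: [589.8, -89.1, 53.2]
tool_rot: [-3.141, -0.0, -0.133]
force: [-5.1, 0.6, 10.5]
width: 29.7
gripper_force: 60.0
```

Run:
```python
from h import *
sc()
```

```text
yaw -0.133 T [0.432 1.023 0.156] F [-5.1  0.6 10.5] w 29.7 gf 60.0 tau7 -0.369 q [-0.23  0.89  0.56  1.82 -0.75  0.66 -0.93] p [589.8 -89.1  53.2]
```

Run:
```python
from h import *
for _ in range(3): snap('top'); print(ctrl.read_state()['torque'].round(3) if hasattr(ctrl.read_state()['torque'],'round') else ctrl.read_state()['torque'])
```

```text
[0.375 1.011 0.157]
[0.365 1.042 0.11 ]
[0.358 1.04  0.143]
```

Emit:
carry_out(
  moves=[
    {"tx": 0, "ty": 0, "tz": 0, "twist": 0, "fingers": 0.6},
    {"tx": 0, "ty": 0, "tz": 0, "twist": 0, "fingers": 0.6},
    {"tx": 0, "ty": 0, "tz": 0, "twist": 0, "fingers": 0.6},
    {"tx": 0, "ty": 0, "tz": -0.1, "twist": 0, "fingers": 0.6},
    {"tx": 0, "ty": 0, "tz": -0.15, "twist": 0, "fingers": 0.6},
    {"tx": 0, "ty": 0, "tz": -0.18, "twist": 0, "fingers": 0.6},
    {"tx": 0, "ty": 0.18, "tz": -0.1, "twist": 0, "fingers": 0.6},
    {"tx": 0, "ty": 0.18, "tz": 0, "twist": 0, "fingers": 0.6},
    {"tx": 0, "ty": 0.18, "tz": 0, "twist": 0, "fingers": 0.6},
    {"tx": 0, "ty": 0, "tz": 0, "twist": 0, "fingers": 0.6},
  ],
)

```text
clock: 58.22
eef_pos: [566.0, -256.7, 212.1]
tool_rot: [3.136, -0.003, -0.145]
force: [0.3, 0.1, 0.0]
width: 51.5
gripper_force: 0.0
```

Run:
```python
from h import *
tz(); im=snap('wrist'); t=snap('top'); wheel(t)
h=cv2.cvtColor(t['color'],cv2.COLOR_BGR2HSV); h2=cv2.cvtColor(im['color'],cv2.COLOR_BGR2HSV)
for I,H in((t,h),(im,h2)):
    m=((H[...,0]<14)&(H[...,1]>190)&(H[...,2]>120)).astype(np.uint8); n,l,s,ce=cv2.connectedComponentsWithStats(m)
    print('orange',[(car(p2w(I,[ce[i]],60)[0]).round(1),s[i,4]) for i in range(1,n) if s[i,4]>25])
    g=I['color'].astype(np.float32).mean(2)
    for y0 in(-72,0):
        ys=np.arange(y0-32,y0+33,2.); uv=w2p(I,[np.r_[wor((-20,y)),17] for y in ys]).astype(np.float32)
        print(y0,cv2.remap(g,uv[:,0].reshape(1,-1),uv[:,1].reshape(1,-1),1)[0].astype(int).tolist())
    placed(I,-72,brown)
```

```text
pos [ 566.  -256.7  212.1] toolz [ 0.002 -0.006 -1.   ] toolx [ 0.99  -0.144  0.003] q [-0.04  0.72  0.72  1.65 -0.55  0.98 -0.84]
ridge angle deg [(-2, -10), (-1, 9), (-1, -11), (-1, -12)]
blue []
orange []
-72 [98, 98, 98, 98, 98, 98, 98, 99, 99, 99, 100, 100, 100, 99, 100, 100, 101, 100, 100, 101, 101, 101, 101, 101, 101, 102, 103, 103, 104, 105, 105, 106, 106]
0 [110, 111, 111, 112, 112, 113, 114, 114, 115, 115, 116, 116, 117, 117, 117, 116, 116, 116, 116, 116, 115, 113, 113, 112, 111, 110, 109, 108, 107, 105, 104, 104, 103]Traceback (most recent call last):
  File "<stdin>", line 11, in <module>
  File "h.py", line 79, in placed
    n,l,s,ce=cv2.connectedComponentsWithStats(m); i=1+np.argmax(s[1:,4]); pts=np.argwhere(l==i)[:,::-1]
                                                      ~~~~~~~~~^^^^^^^^^
    return _wrapfunc(a, 'argmax', axis=axis, out=out, **kwds)
    return bound(*args, **kwds)
ValueError: attempt to get argmax of an empty sequence
```

Run:
```python
from h import *
for nm in('scene','wrist'):
    I=snap(nm); H=cv2.cvtColor(I['color'],cv2.COLOR_BGR2HSV)
    m=((H[...,0]<14)&(H[...,1]>190)&(H[...,2]>120)).astype(np.uint8); n,l,s,ce=cv2.connectedComponentsWithStats(m)
    print(nm,'orange',[(car(p2w(I,[ce[i]],58)[0]).round(1).tolist(),int(s[i,4])) for i in range(1,n) if s[i,4]>25])
    g=I['color'].astype(np.float32).mean(2)
    for y0 in(-72,0):
        for x in (-35,-15):
            ys=np.arange(y0-30,y0+31,2.); uv=w2p(I,[np.r_[wor((x,y)),17] for y in ys]).astype(np.float32)
            print(y0,x,cv2.remap(g,uv[:,0].reshape(1,-1),uv[:,1].reshape(1,-1),1)[0].astype(int).tolist())
        xs=np.arange(-62,4,3.); uv=w2p(I,[np.r_[wor((x,y0)),17] for x in xs]).astype(np.float32)
        print('X',cv2.remap(g,uv[:,0].reshape(1,-1),uv[:,1].reshape(1,-1),1)[0].astype(int).tolist())
    try: placed(I,-72,brown)
    except Exception: pass
    if nm=='scene': wheel(I)
```

```text
scene orange [([-128.5, -505.3], 183), ([29.5, -368.0], 110)]
-72 -35 [84, 84, 84, 83, 79, 69, 57, 46, 39, 39, 39, 39, 40, 40, 40, 40, 40, 39, 39, 38, 38, 38, 38, 40, 48, 57, 61, 63, 73, 80, 84]
-72 -15 [85, 85, 85, 84, 80, 68, 54, 42, 37, 36, 36, 36, 36, 36, 36, 36, 36, 36, 36, 36, 37, 38, 39, 43, 53, 59, 60, 60, 71, 81, 86]
X [78, 71, 68, 60, 44, 40, 41, 40, 41, 40, 38, 37, 36, 36, 35, 36, 36, 36, 37, 42, 45, 35]
0 -35 [85, 85, 85, 85, 84, 79, 74, 71, 70, 71, 71, 72, 76, 83, 100, 118, 131, 136, 137, 137, 136, 134, 133, 131, 120, 98, 84, 104, 154, 177, 184]
0 -15 [87, 87, 88, 90, 102, 121, 131, 135, 134, 134, 135, 135, 136, 136, 135, 134, 133, 133, 134, 135, 137, 139, 141, 139, 127, 104, 86, 108, 158, 182, 189]
X [79, 72, 73, 72, 71, 71, 73, 77, 93, 118, 136, 138, 135, 134, 133, 134, 134, 135, 137, 134, 119, 114]
n 261 rect [-30.2 -67.9] [35.8 46.7] 89.8 x -53.5 -6.8 y -85.9 -50.0
ridge angle deg [(-124, 29), (-124, -30), (-123, 28), (-123, -29)]
blue []
wrist orange [([154.1, -211.7], 300), ([160.7, -249.8], 149), ([150.8, -255.2], 28), ([135.8, -236.8], 326), ([19.6, -393.8], 2539
[... 181 characters left out ...]
]
-72 -15 [82, 32, 34, 69, 72, 43, 34, 37, 36, 33, 35, 35, 38, 34, 35, 33, 36, 32, 33, 34, 36, 38, 38, 36, 47, 81, 83, 83, 83, 82, 84]
X [78, 75, 61, 53, 37, 38, 36, 35, 38, 37, 35, 36, 34, 32, 31, 35, 33, 31, 34, 35, 30, 28]
0 -35 [31, 34, 69, 67, 70, 65, 67, 65, 65, 68, 68, 67, 67, 68, 65, 66, 110, 131, 129, 126, 121, 121, 120, 118, 124, 153, 154, 154, 154, 154, 155]
0 -15 [25, 23, 70, 93, 107, 125, 126, 123, 124, 123, 121, 123, 124, 122, 124, 122, 120, 118, 119, 118, 122, 124, 127, 125, 132, 157, 158, 158, 159, 157, 156]
X [76, 75, 61, 70, 64, 66, 65, 67, 69, 66, 132, 125, 120, 120, 119, 121, 120, 121, 122, 119, 57, 50]
n 1468 rect [-29.6 -73.3] [38.4 47.7] 88.5 x -53.8 -5.7 y -93.0 -53.8
```

Run:
```python
from h import *
print(job.finish_job())
```

```text
the job is handed in; nothing more can be done
None
```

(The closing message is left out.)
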